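Unclip the battery pack of the shop scale

TASK

The counter scale's battery pack is flat. Squeeze the release button on the hood's grip and swing the hood right back so that it stays open, then squeeze the pack's own release button while you pull the pack straight out of its sloping socket, and stand the pack gently upright, button end up, straight into the charging tray (the tray without compartments, not the coin dish). Leave the hood open, let go of the pack, never set it down anywhere else, and leave the goods and other things on the counter where they stand.

Things in the scene. Friction and masses are not known exactly. Their poses are not given: they have to be found in the camera images.
- scale: Fixed grey counter scale. Origin on the counter right below the socket's mouth; z up, x from the bay to the pan (roughly away from the robot), y left. Steel pan, top 94 high, and plinth cover x 70..265, y +-130 mm; display on a pole at x 240..260, y 10..140, top 235 high. Its battery bay is the sloping block at x -75..75, y +-55.
- bay: Sloping battery bay, fixed to the scale. Origin: middle of the socket's mouth, 85 mm above the counter. z: pull direction, leaning 0.5 rad from vertical towards scale -x; x up the slope to the pan; y left. Slope surface z=0: x -52..60, y +-55. Socket 53 (x) x 43 (y) mm, 40 deep. Steel catch bar for the hood's hook: x -78..-61.5, y +-34, z 4..12.
- hood (a joint): Hood angle, rad: 0 shut, stop at 1.9. Stiff hinge (0.08 N m) stays where left. Grey hood over the pack: bay x -55..60, y +-43, 52 mm high, walls 3-4 mm. Starts shut and latched: its hook leaves the catch bar only while hood_button is in 5 mm or more; above 0.1 rad the button may be let go. The way to the pack is clear above about 1.6 rad.
- hood_hinge (a point): Hinge of the hood: in the bay's frame at x 58, y 0, z 4 mm; the axis is the bay's y. A growing angle lifts the hood's free edge (at bay x -55) in bay +z, then back over the hinge to +x.
- hood_grip (a point): Centre of the hood's grip block, 24 (x) x 44 (y) x 24 (z) mm, standing on the front end of the hood's top plate, which is 12 mm below this point. Shut: at bay x -43, y 0, z 64, so 101 mm in -x and 60 mm in +z from the hinge. Axes: the bay's when shut; they turn with the hood.
- hood_button (a joint): Travel in m of the release button on the front (-x) face of the grip block, at mid block, 14 mm wide, 18 tall: proud 6 mm at 0, flush at 0.006. Sprung: 1.8 N to start, 4.5 N fully in. Pinch the block front to back (30 mm, squeezed 24) so that a finger presses the button flush.
- pack: Loose black battery pack, 50 (x) x 40 (y) x 85 (z) mm, 0.26-0.42 kg. Origin: centre of its underside; z to its button end. Starts 40 mm deep in the socket, axes along the bay's, top 45 mm proud of the slope, 1.5 mm play a side. Latched until pack_button is in 5 mm or more; keep it squeezed for the first 25 mm of a straight pull along z; 40 mm takes it out.
- pack_button (a joint): Travel in m of the release button on the pack's +y side, centred 64 mm above its underside, 14 mm wide, 20 tall: proud 6 mm at 0, flush at 0.006. Sprung: 1.8 N to start, 4.5 N fully in. Pinch the pack across y at that height (46 mm wide, squeezed 40).
- tray: Fixed grey charging tray, open, no compartments, 116 (x) x 100 (y) mm, walls 4 thick and 18 high, floor top 4 mm above the counter with two flat brass strips; a ridge 30 high along its +x side (x 54..74). Origin on the counter under its centre. Tray and coin dish may change places.
- coin_dish: Fixed grey coin dish, 120 x 105 x 24 mm, six compartments with coins; not the tray. Origin under its centre.
- tin_a: Bystander: tin, 64 mm across, 60 high, stands beside the bay. Origin under its centre.
- jar_b: Bystander: amber jar, 56 mm across, 62 high, beside the bay. Origin under its centre.
- tin_c: Bystander: tin, 64 mm across, 80 high, on the scale's pan. Origin under its centre.
- till_roll: Bystander: paper roll standing on end, 56 mm across, 57 high. Origin under its centre.
- tea_carton: Bystander: carton 60 x 90 x 110 mm high. Origin under its centre.
- oil_bottle: Bystander: oil bottle, 64 mm across, 200 high. Origin under its centre.
- stock_soap: Bystander: box of soap 55 x 85 x 32 mm high. Origin under its centre.
There are look-alikes about, which are no part of the job. Leave any brown or pink look-alike of the tray alone.

How it is judged (in metres and radians):
On the way, in this order (a step that is already met when the one before it is completed fails the run):
1. the hood is swung back (past 1.2 rad) (value of joint hood above 1.2 rad), for 0.2 s.
2. the pack is out of its socket (z of pack in the frame of bay above 0.003 m), for 0.1 s.
At the end, for the whole second after the job is handed in: The pack stands upright (within 0.12 rad) on the floor of the charging tray, its base centre within 34 mm of the tray's centre along each tray axis and less than 12 mm above the counter, at rest and released, button end up; the hood is still open past 1.2 rad (x of pack in the frame of tray between -0.034 and 0.034 m and y of pack in the frame of tray between -0.034 and 0.034 m and z of pack in the frame of tray below 0.012 m and angle between pack's own z axis and vertical below 0.12 rad and value of joint hood above 1.2 rad and linear speed of pack below 0.02 m/s and contact force between pack and the fingers below 0.2 N); the robot touches nothing.
It fails at once if any of the goods (tins, jar, till roll, carton, bottle, soap) is moved by more than 25 mm or tipped over (distance of any of tin_a, jar_b, tin_c, till_roll, tea_carton, oil_bottle, stock_soap from where it was at the start of the episode above 0.025 m or angle between any of tin_a, jar_b, tin_c, till_roll, tea_carton, oil_bottle, stock_soap's own z axis and vertical above 0.4 rad).
It fails at once if the pack is dropped or slammed into the tray (over 60 N) (contact force between pack and tray above 60 N).
It fails at once if the pack falls on the counter or lies in the coin dish (contact force between pack and table above 0.5 N or contact force between pack and coin_dish above 0.5 N).
It also fails if it takes over 72 s, if anything falls off the work surface, if the arm or the gripper's body presses on something with over 40 N, if the wrist force passes 120 N, or if a joint passes its speed limit or range.

ROBOT

A 7-joint arm with a two-finger parallel gripper is mounted at the origin on the work surface. World frame = base frame: x ahead of the robot, y to its left, z up, the work surface at z = 0. Lengths are in m, angles in degrees, forces in N, time in s.
With the tool pointing down it reaches from about 0.4 to 0.925 m from the base axis. Payload 4.1 kg.
Tool frame: the origin (TCP) lies between the finger pads; the fingertips stand 25 mm ahead of it and the grasp point (between the pads) lies 6 mm ahead of it (bot.finger_overhang is the x of the fingertips in the tool frame, in m); x points along the fingers, z is the direction in which the jaws open and shut, and the axes are right-handed (so a half turn about x gives the same grasp; the last joint's range is limited). The gripper opens to 85 mm and grips with 20 to 120 N. Pads are 22 mm wide; open, the fingers measure 114 mm over their backs; the gripper's body (76 mm by 85 mm) begins 54 mm behind the grasp point. The pads swing forward as they close: fully open they stand 13 mm farther back than shut.
Start: joints at [66.062, 22.827, 2.584, 88.041, -1.071, 69.15, -2.905], TCP at [0.204, -0.617, 0.256] pointing down, gripper open.
Joint ranges: [-161.44, 161.44], [-28.35, 127.94], [-78.24, 83.42], [0, 140.83], [-78.03, 258.03], [13.02, 114.36], [-168.23, 168.23]. Speed limits (degrees/s): [147.25, 147.25, 180, 180, 180, 180, 180].

INTERFACE

Orientations are given as a 3x3 rotation matrix whose columns are the frame's x, y, z axes.
In Python, from plant import bot, imaging, job gives the robot as it stands. The module is installed in compiled form; this text tells all that it offers.
- The arm moves only by the tool carry_out, never from a script. Its argument "commands" is a list that holds one entry, the list of rows, each a list of 7 numbers: the shift along the tool's x, y, z in cm, then the turn, a rotation vector about the tool's x, y, z in units of 6 degrees (1.0 is 6 degrees), then the opening, from -1 (shut) to 1 (fully open), so that 0 is half open. A call has exactly 8 rows; each row shifts and turns the pose as measured when the row begins, along the tool's axes as they then stand; what a row does not reach is not made up. A row lasts 1/12 s, in which the tool goes at most 41.7 mm and 7.16 degrees, less where a joint would pass 70% of its speed; a pose out of reach is approached as far as the arm can. A call is refused whole if a number of a shift passes 4.17 or a number of a turn 1, either way. A call with a gripper value outside its range is refused whole. The fingers move at their own pace and stop on an object; "grip_force" is the grip in N (left out, the last holds). Time passes only in rows, so rows that do not move let the fingers close, or fill a call up. It gives the time, the measured TCP pose, the force and the opening at its end, in the units of the state.
- bot.get_state(): the state, without advancing time (a new reading comes with each control period).
- imaging.snapshot(name): name is "scene" or "top"; returns (picture, depth): 480x640x3 uint8, red, green, blue; 480x640 float32, m along the optical axis (not along the pixel's ray), 0 where there is no reading.
- imaging.camera_model(name): a dict with "K" (3x3 intrinsics, pixels), "dist_coeffs" ([k1, k2, p1, p2, k3] as OpenCV has them; the pictures are not rectified), "T" (4x4, takes a point from camera to world coordinates). Camera axes: x right, y down, z forward; pixel columns grow to the right and rows downward; lengths in m; the calibration is good to about 2 mm. A picture is of the moment at which its call begins. camera_model takes no time and is no camera call.
- job.job_done(): hands the job in, once; it reports no verdict.
The state is a dict: "clock": time; "qpos": joint angles; "qvel": joint speeds; "effort": joint torques, N m; "tool_pos": TCP position; "orientation": TCP orientation; "wrist_force": force on the tool from outside, world axes, zero at the start; "wrist_torque": the same for the moment, N m; "width": finger opening in m.
Only numpy, scipy, OpenCV 4.12 (cv2) and the standard library are available. Lean on these libraries where they do the work, as an engineer would, in place of code of your own. Each camera call takes 0.05 s, during which the arm holds its last target.

## Working session

There is one attempt and no reset: what is moved stays moved. The work goes in short steps, Python scripts to look and compute and a tool call to move; the robot and the scene stay as the last step left them, time stands still between calls to the robot, and variables do not carry over. Pictures are saved under pics/ and viewed, and the job is handed in when it is done.

Besides the shell and the picture viewer there is one more tool, called in YAML: its name, and indented under it one key for each argument. carry_out: Moves the arm, as the interface text tells. Its arguments: {"type":"object","properties":{"commands":{"type":"array","items":{"type":"array","items":{"type":"array","items":{"type":"number"}}}},"grip_force":{"type":"number"}},"required":["commands"]}

```bash
mkdir -p pics; python3 - <<'E'
from plant import bot, imaging, job
import cv2, numpy as np
s=bot.get_state(); print(s)
for n in("scene","top"):
    im,d=imaging.snapshot(n); cv2.imwrite(f"pics/{n}0.png",im[:,:,::-1]); np.savez(f"{n}0.npz",im=im,d=d)
    m=imaging.camera_model(n); print(n,m)
E
```

```text
{'clock': 0.0, 'qpos': array([66.06224001, 22.87273132,  2.57947896, 88.1151372 , -1.07304727,
       69.15041219, -2.90395844]), 'qvel': array([ 0.06673124, -0.04128125, -0.05864148, -0.0072961 , -0.05297562,
       -0.06933679,  0.1009338 ]), 'effort': array([ 5.61885518e-04, -4.75121391e+01,  1.36480417e+00, -2.54219145e+01,
        1.15767468e-02,  9.34887008e-03,  1.49294038e-05]), 'tool_pos': array([ 0.20357452, -0.61666992,  0.25524651]), 'orientation': array([[-7.24562189e-04,  9.49573559e-01,  3.13543507e-01],
       [ 1.85544730e-03,  3.13544326e-01, -9.49571752e-01],
       [-9.99998016e-01, -1.06260336e-04, -1.98906606e-03]]), 'wrist_force': array([0.06711219, 0.76916062, 1.03770879]), 'wrist_torque': array([-0.03826232,  0.07582275,  0.0291399 ]), 'width': 0.08514484017131561}
scene {'K': array([[458.76502944,   0.        , 307.78812521],
       [  0.        , 458.76502944, 240.43853435],
       [  0.        ,   0.        ,   1.        ]]), 'dist_coeffs': array([-0.07360214,  0.        ,  0.        ,  0.        ,  0.        ]), 'T': array([[-0.40279524,  0.57260705, -0.71405683,  1.27255915],
       [ 0.91525623,  0.25869282, -0.3088431 ,  0.27050194],
       [ 0.00787564, -0.7779455 , -0.6282824 ,  0.74358743],
       [ 0.        ,  0.        ,  0.        ,  1.        ]])}
top {'K': array([[485.66194021,   0.        , 328.4729478 ],
       [  0.        , 485.66194021, 238.15711211],
       [  0.        ,   0.        ,   1.        ]]), 'dist_coeffs': array([0.02407, 0.     , 0.     , 0.     , 0.     ]), 'T': array([[-0.00422296, -0.98972491,  0.14292226,  0.3279742 ],
       [-0.99981792,  0.00683858,  0.01781471, -0.06007835],
       [-0.01860905, -0.14282101, -0.98957358,  1.26110423],
       [ 0.        ,  0.        ,  0.        ,  1.        ]])}
```

View pics/scene0.png

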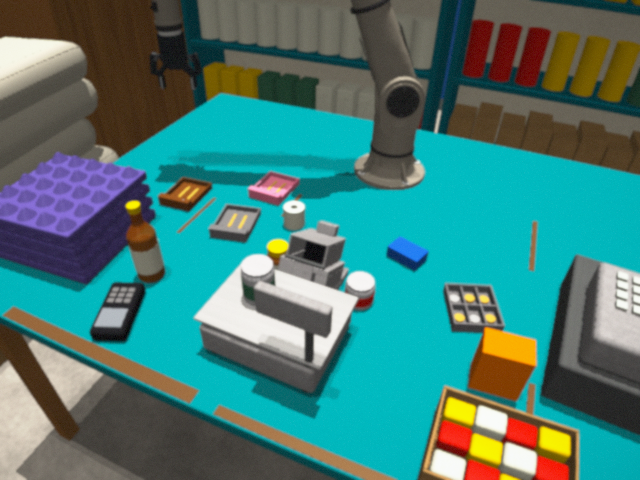

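View pics/top0.png

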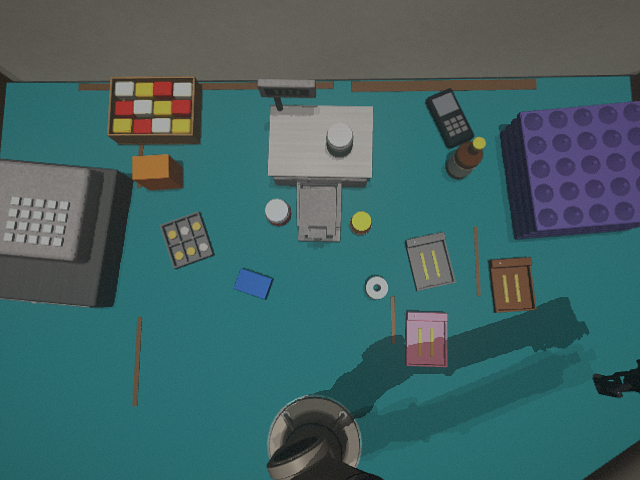

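```bash
cat > h.py <<'E'
from plant import bot, imaging, job
import cv2, numpy as np
def rays(n,px):
    m=imaging.camera_model(n)
    p=cv2.undistortPoints(np.array(px,float).reshape(-1,1,2),m["K"],m["dist_coeffs"]).reshape(-1,2)
    d=np.c_[p,np.ones(len(p))]@m["T"][:3,:3].T
    return m["T"][:3,3],d
def onplane(n,px,z):
    o,d=rays(n,px); return o+d*((z-o[2])/d[:,2])[:,None]
def proj(n,P):
    m=imaging.camera_model(n);Ti=np.linalg.inv(m["T"])
    r,_=cv2.Rodrigues(Ti[:3,:3]); return cv2.projectPoints(np.array(P,float).reshape(-1,3),r,Ti[:3,3],m["K"],m["dist_coeffs"])[0].reshape(-1,2)
def cloud(n,d):
    v,u=np.mgrid[0:480,0:640]; o,r=rays(n,np.c_[u.ravel(),v.ravel()]); return (o+r*d.reshape(-1,1)).reshape(480,640,3)
def crop(im,x0,y0,x1,y1,k,f):
    cv2.imwrite(f,cv2.resize(im[y0:y1,x0:x1,::-1],None,fx=k,fy=k,interpolation=cv2.INTER_CUBIC))
E
python3 - <<'E'
from h import *
t=np.load("top0.npz");s=np.load("scene0.npz")
crop(t["im"],255,70,455,300,2.6,"pics/t1.png")
crop(s["im"],190,180,390,390,2.8,"pics/s1.png")
C=cloud("top",t["d"])
print("frac",(t["d"]>0).mean())
for u,v in [(560,400),(320,130),(319,205),(319,225),(340,130),(277,208),(361,220),(430,262),(376,285)]: print(u,v,C[v,u].round(4))
# pan: height 94
m=(abs(C[...,2]-0.094)<0.006)&(C[...,0]>0.5)
m=m.astype(np.uint8); n,l,st,ce=cv2.connectedComponentsWithStats(m); 
k=1+st[1:,4].argmax(); print(st[k])
pts=C[l==k][:,:2].astype(np.float32); r=cv2.minAreaRect(pts); print(r,cv2.boxPoints(r))
E
```

```text
frac 0.9959440104166667
560 400 [ 0.1024 -0.6084 -0.0051]
320 130 [ 0.7704 -0.019   0.0946]
319 205 [ 0.5691 -0.0179  0.1397]
319 225 [ 0.5255 -0.0169  0.1153]
340 130 [ 0.7402 -0.0685  0.1729]
277 208 [0.5789 0.091  0.0619]
361 220 [ 0.5467 -0.1202  0.0611]
430 262 [ 0.4454 -0.2994  0.0049]
376 285 [ 0.3866 -0.1589  0.009 ]
[ 267  104  106   74 6575]
((0.7437059879302979, -0.01943163573741913), (0.2602604627609253, 0.18930502235889435), 88.23835754394531) [[ 0.6450978  -0.14659059]
 [ 0.83431333 -0.15241012]
 [ 0.8423142   0.10772732]
 [ 0.65309864  0.11354685]]
```

View pics/t1.png

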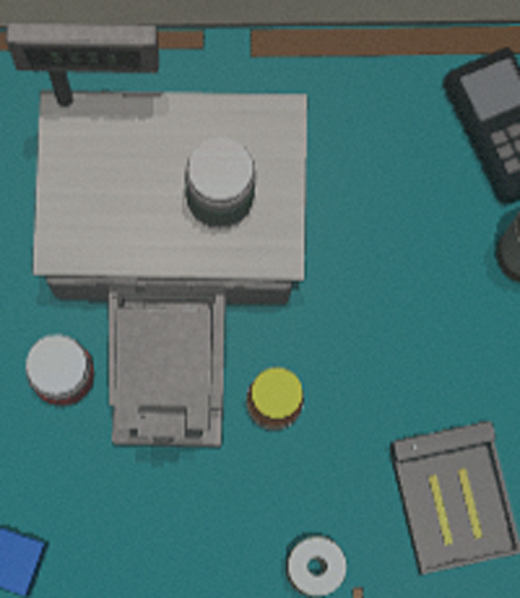

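View pics/s1.png

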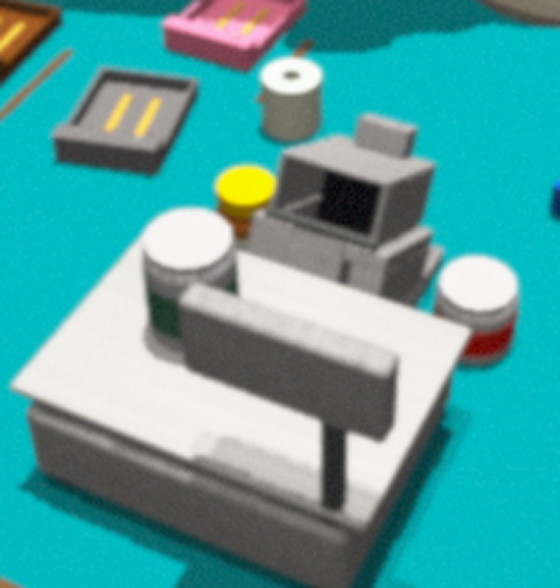

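```bash
cat >> h.py <<'E'
def Rz(a): return np.array([[np.cos(a),-np.sin(a),0],[np.sin(a),np.cos(a),0],[0,0,1]])
def Ry(a): return np.array([[np.cos(a),0,np.sin(a)],[0,1,0],[-np.sin(a),0,np.cos(a)]])
def bayframe(x,y,yaw):
    Rs=Rz(yaw); o=np.array([x,y,0.]); return o,Rs,o+[0,0,.085],Rs@Ry(-0.5)
E
python3 - <<'E'
from h import *
t=np.load("top0.npz");s=np.load("scene0.npz")
C=cloud("top",t["d"])
print(onplane("top",[(268.5,174.6),(371.5,177.7),(270.4,105.8),(373,106.5)],.094))
# table z bias
m=(t["im"][...,2].astype(int)>80)&(t["im"][...,0]<70)
print("table z", np.median(C[m][:,2]))
# hood top plane points: by region
o,Rs,bo,Rb=bayframe(.579,-.0145,-0.03)
B=(C-bo)@Rb
m=(abs(B[...,1])<.06)&(B[...,0]<.058)&(B[...,0]>-.08)&(B[...,2]>.03)
mm=m&(abs(B[...,2]-.052)<.006)
print("hoodtop",mm.sum(),B[mm].min(0),B[mm].max(0),np.median(B[mm],0))
g=m&(B[...,2]>.068)&(B[...,2]<.085)
print("grip",g.sum(),B[g].min(0),B[g].max(0),B[g].mean(0))
# same with scene cam
C2=cloud("scene",s["d"]);B2=(C2-bo)@Rb
m=(abs(B2[...,1])<.05)&(B2[...,0]<-.02)&(B2[...,0]>-.06)&(B2[...,2]>.07)&(B2[...,2]<.09)
print("grip scene",m.sum(),np.percentile(B2[m],[5,50,95],axis=0))
def overlay(n,im,f,box,k):
    im=im[:,:,::-1].copy()
    im=cv2.resize(im[box[1]:box[3],box[0]:box[2]],None,fx=k,fy=k,interpolation=cv2.INTER_CUBIC)
    def poly(P,c):
        p=((proj(n,P)-[box[0]-.5,box[1]-.5])*k).astype(np.int32); cv2.polylines(im,[p],True,c,1)
    S=lambda P:np.array(P)/1000.@Rs.T+o
    Bf=lambda P:np.array(P)/1000.@Rb.T+bo
    poly(S([(70,-130,94),(265,-130,94),(265,130,94),(70,130,94)]),(0,0,255))
    poly(Bf([(-55,-43,52),(60,-43,52),(60,43,52),(-55,43,52)]),(0,255,0))
    poly(Bf([(-55,-22,76),(-31,-22,76),(-31,22,76),(-55,22,76)]),(255,0,0))
    poly(Bf([(-78,-34,12),(-61.5,-34,12),(-61.5,34,12),(-78,34,12)]),(255,0,255))
    poly(Bf([(-52,-55,0),(60,-55,0),(60,55,0),(-52,55,0)]),(0,255,255))
    cv2.imwrite(f,im)
overlay("top",t["im"],"pics/t2.png",(255,70,385,260),3.1)
overlay("scene",s["im"],"pics/s2.png",(190,210,390,390),3.1)
E
```

```text
[[ 0.65675945  0.10896116  0.094     ]
 [ 0.64651163 -0.14587992  0.094     ]
 [ 0.83564092  0.10634684  0.094     ]
 [ 0.83066145 -0.1526033   0.094     ]]
table z 0.0006682688749402033
hoodtop 1474 [-0.05748714 -0.0430893   0.04659295] [0.0578768  0.04188276 0.05798053] [ 0.00764882 -0.0013428   0.05395937]
grip 217 [-0.06251236 -0.02184929  0.06842912] [-0.03158214  0.0210906   0.08369701] [-4.47054790e-02 -6.73743777e-05  7.67728084e-02]
grip scene 110 [[-0.05258563 -0.01940026  0.07039506]
 [-0.03385233  0.00190479  0.07539917]
 [-0.02997107  0.02064149  0.07804551]]
```

View pics/t2.png

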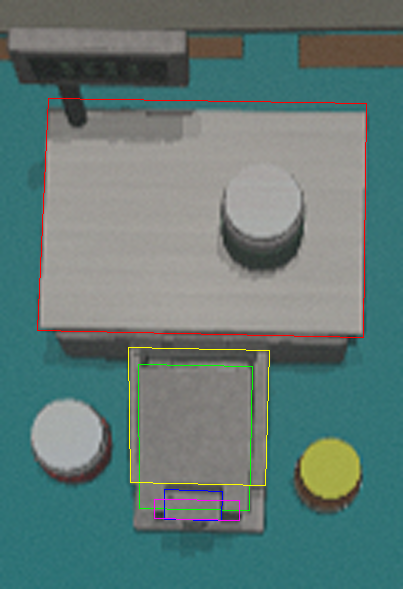

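View pics/s2.png

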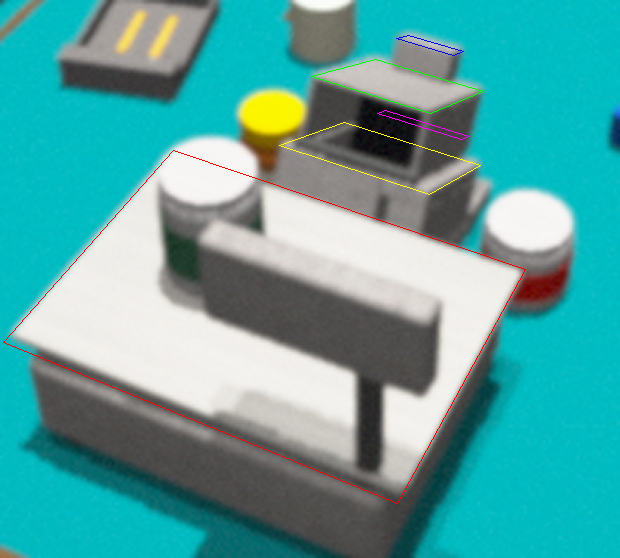

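```bash
cat >> h.py <<'E'
from scipy.spatial.transform import Rotation as Ro
from scipy.optimize import fsolve
BO,BRs,bo,Rb=bayframe(.579,-.0145,-0.03)
def B2W(p): return bo+Rb@(np.array(p)/1000.)
def plan(p,R,n,cur=None):
    """constant row (cm, 6deg units) repeated n times to reach p,R"""
    s=bot.get_state(); p0,R0=(s["tool_pos"],s["orientation"]) if cur is None else cur
    rel=R0.T@(p-p0); w=Ro.from_matrix(R0.T@R).as_rotvec(); Rk=Ro.from_rotvec(w/n).as_matrix()
    M=sum(np.linalg.matrix_power(Rk,k) for k in range(n)); sh=np.linalg.solve(M,rel)
    print("rows x%d:"%n,(sh*100).round(2),(np.degrees(w)/n/6).round(3),"| dist mm",np.linalg.norm(rel)*1000//1,"turn",np.degrees(np.linalg.norm(w)).round(1))
def st():
    s=bot.get_state(); R=s["orientation"]; b=(s["tool_pos"]-bo)@Rb*1000
    print("t%.2f"%s["clock"],"q",s["qpos"].round(1),"pos",s["tool_pos"].round(4),"bay",b.round(1),"w%.1f"%(s["width"]*1000),"F",s["wrist_force"].round(1),"M",s["wrist_torque"].round(2))
    print("R in bay",(Rb.T@R).round(3).tolist())
    return s
E
python3 - <<'E'
from h import *
print(bot.finger_overhang)
t=np.load("top0.npz");s=np.load("scene0.npz")
C=cloud("top",t["d"]);
crop(t["im"],395,220,465,300,7,"pics/t3.png")
crop(s["im"],190,190,320,250,6,"pics/s3.png")
R1=np.c_[-Rb[:,2],Rb[:,1],Rb[:,0]]
print(B2W([-43,0,80]),B2W([-43,0,140]))
plan(B2W([-43,0,150]),R1,24)
E
```

```text
0.025
[ 0.50294414 -0.01221764  0.13459131] [ 0.47419156 -0.0113548   0.18724626]
rows x24: [ 0.21  2.8  -0.81] [-0.476 -0.174  0.121] | dist mm 663.0 turn 75.0
```

View pics/t3.png

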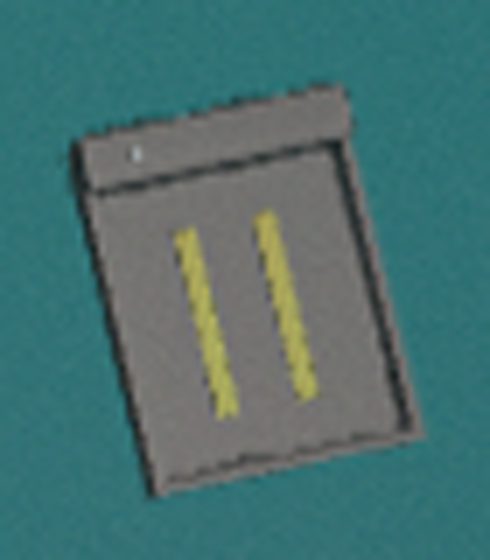

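View pics/s3.png

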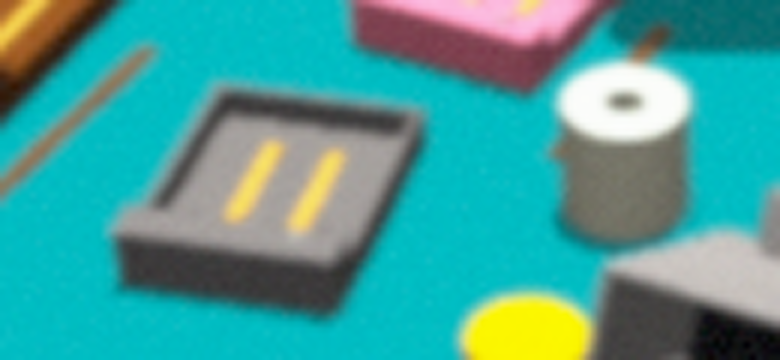

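```bash
python3 - <<'E'
from h import *
f=lambda u,v:(395+u/7-.5+.07,220+v/7-.5+.07)
F=onplane("top",[f(155,493),f(422,437)],.018)
K=onplane("top",[f(78,143),f(345,85)],.030)
st_=onplane("top",[f(187,233),f(228,414),f(266,214),f(307,396)],.004)
print(F,K); mf=F.mean(0);mk=K.mean(0); ax=(mk-mf)[:2]; L=np.linalg.norm(ax);ax/=L
print("len",L,"widths",np.linalg.norm(F[0]-F[1]),np.linalg.norm(K[0]-K[1]),"yaw",np.arctan2(ax[1],ax[0]))
print("centre from front",mf[:2]+ax*.058,"from back",mk[:2]-ax*.074,"strips",st_.mean(0))
E
```

```text
[[ 0.37312887 -0.26096097  0.018     ]
 [ 0.39294291 -0.3578441   0.018     ]] [[ 0.49967236 -0.23496693  0.03      ]
 [ 0.52035926 -0.33244443  0.03      ]]
len 0.12955395596432692 widths 0.09888850929413287 0.09964843450227062 yaw 0.19967276957832786
centre from front [ 0.43988352 -0.29789831] from back [ 0.43748607 -0.29838348] strips [ 0.43922584 -0.2989879   0.004     ]
```

carry_out:
  commands:
    - [[-0.8,2.8,-0.8,-0.48,0,0,1],[-0.8,2.8,-0.8,-0.48,0,0,1],[-0.8,2.8,-0.8,-0.48,0,0,1],[-0.4,2.8,-0.8,-0.48,0,0,1],[0,2.8,-0.8,-0.48,0,0,1],[0,2.8,-0.8,-0.48,0,0,1],[0,2.8,-0.8,-0.48,0,0,1],[0,2.8,-0.8,-0.48,0,0,1]]
  grip_force: 40

```text
clock: 0.77
tool_pos: [0.3657, -0.4535, 0.2785]
orientation: [[-0.011, 0.751, 0.661], [0.005, 0.661, -0.751], [-1.0, -0.005, -0.011]]
wrist_force: [0.7, 0.1, -0.2]
width: 0.0851
```

```bash
python3 - <<'E'
from h import *
R1=np.c_[-Rb[:,2],Rb[:,1],Rb[:,0]]
plan(B2W([-43,0,170]),R1,16); st()
E
```

```text
rows x16: [ 0.32  2.78 -0.84] [-0.479 -0.289  0.122] | dist mm 457.0 turn 54.9
t0.77 q [52.3 15.5 -6.8 95.3  2.2 70.  -3.7] pos [ 0.3657 -0.4535  0.2785] bay [ -82.8 -445.2  265.7] w85.1 F [ 0.7  0.1 -0.2] M [-0.04 -0.01 -0.02]
R in bay [[-0.489, 0.639, 0.594], [0.005, 0.683, -0.731], [-0.872, -0.354, -0.337]]
```

carry_out:
  commands:
    - [[0.3,2.8,-0.8,-0.48,-0.29,0.12,1],[0.3,2.8,-0.8,-0.48,-0.29,0.12,1],[0.3,2.8,-0.8,-0.48,-0.29,0.12,1],[0.3,2.8,-0.8,-0.48,-0.29,0.12,1],[0.3,2.8,-0.8,-0.48,-0.29,0.12,1],[0.3,2.8,-0.8,-0.48,-0.29,0.12,1],[0.3,2.8,-0.8,-0.48,-0.29,0.12,1],[0.3,2.8,-0.8,-0.48,-0.29,0.12,1]]

```text
clock: 1.43
tool_pos: [0.4613, -0.2268, 0.2511]
orientation: [[0.251, 0.4, 0.881], [-0.056, 0.915, -0.399], [-0.966, 0.051, 0.252]]
wrist_force: [0.7, 0.2, 0.9]
width: 0.0857
```

```bash
python3 - <<'E'
from h import *
R1=np.c_[-Rb[:,2],Rb[:,1],Rb[:,0]]
plan(B2W([-43,0,160]),R1,8); st()
E
```

```text
rows x8: [ 0.41  2.62 -0.82] [-0.447 -0.277  0.113] | dist mm 220.0 turn 25.8
t1.43 q [ 41.8   2.  -19.1 116.2  -2.6  47.2   0.3] pos [ 0.4613 -0.2268  0.2511] bay [ -18.  -215.8  199.1] w85.7 F [0.7 0.2 0.9] M [0.01 0.2  0.01]
R in bay [[-0.242, 0.351, 0.904], [-0.048, 0.927, -0.373], [-0.969, -0.134, -0.207]]
```

carry_out:
  commands:
    - [[0.4,2.6,-0.8,-0.45,-0.28,0.11,1],[0.4,2.6,-0.8,-0.45,-0.28,0.11,1],[0.4,2.6,-0.8,-0.45,-0.28,0.11,1],[0.4,2.6,-0.8,-0.45,-0.28,0.11,1],[0.4,2.6,-0.8,-0.45,-0.28,0.11,1],[0.4,2.6,-0.8,-0.45,-0.28,0.11,1],[0.4,2.6,-0.8,-0.45,-0.28,0.11,1],[0.4,2.6,-0.8,-0.45,-0.28,0.11,1]]

```text
clock: 2.1
tool_pos: [0.4618, -0.0003, 0.2029]
orientation: [[0.491, 0.007, 0.871], [-0.011, 1.0, -0.002], [-0.871, -0.008, 0.491]]
wrist_force: [0.5, 0.4, 1.2]
width: 0.0857
```

```bash
python3 - <<'E'
from h import *
R1=np.c_[-Rb[:,2],Rb[:,1],Rb[:,0]]
plan(B2W([-43,0,100]),R1,8); st()
E
```

```text
rows x8: [ 0.75 -0.14  0.04] [ 0.029  0.016 -0.005] | dist mm 60.0 turn 1.6
t2.10 q [ 29.8  -7.3 -35.1 135.4  -1.4  21.4  -5.3] pos [ 4.618e-01 -3.000e-04  2.029e-01] bay [-46.7  10.7 159.9] w85.7 F [0.5 0.4 1.2] M [0.04 0.51 0.  ]
R in bay [[0.014, -0.025, 1.0], [0.004, 1.0, 0.024], [-1.0, 0.004, 0.014]]
```

carry_out:
  commands:
    - [[0.8,-0.2,0,0.05,0,0,1],[0.8,-0.2,0,0.05,0,0,1],[0.8,-0.2,0,0.05,0,0,1],[0.8,-0.2,0,0.05,0,0,1],[0.8,-0.2,0.1,0.04,0,0,1],[0.8,-0.1,0.1,0,0,0,1],[0.6,-0.1,0.1,0,0,0,1],[0.6,0,0.1,0,0,0,1]]

```text
clock: 2.77
tool_pos: [0.4882, -0.0064, 0.1464]
orientation: [[0.485, 0.014, 0.875], [-0.007, 1.0, -0.012], [-0.875, -0.001, 0.485]]
wrist_force: [-0.4, -0.1, 0.5]
width: 0.0854
```

```bash
python3 - <<'E'
from h import *
R1=np.c_[-Rb[:,2],Rb[:,1],Rb[:,0]]
plan(B2W([-43,0,81]),R1,8); st()
im,d=imaging.snapshot("top"); crop(im,255,130,385,260,4.5,"pics/t4.png")
im,d=imaging.snapshot("scene"); crop(im,220,160,380,310,4,"pics/s4.png")
E
```

```text
rows x8: [ 0.21 -0.07  0.09] [ 0.017  0.007 -0.008] | dist mm 18.0 turn 1.0
t2.77 q [ 31.9   3.6 -39.2 135.8  25.3  13.9 -30.6] pos [ 0.4882 -0.0064  0.1464] bay [-50.4   5.3  97.5] w85.4 F [-0.4 -0.1  0.5] M [ 0.01  0.45 -0.04]
R in bay [[0.006, -0.014, 1.0], [0.007, 1.0, 0.014], [-1.0, 0.007, 0.006]]
```

View pics/s4.png

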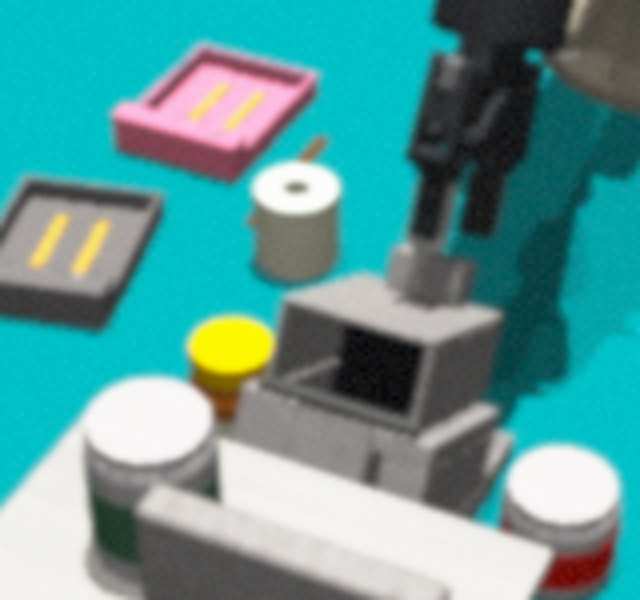

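View pics/t4.png

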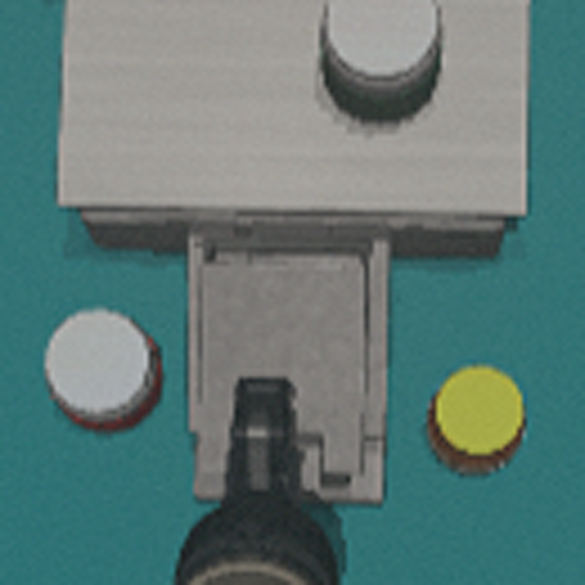

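carry_out:
  commands:
    - [[0,-0.3,0.4,0.03,0,0,1],[0,-0.2,0.4,0.03,0,0,1],[0.3,0,0.1,0.03,0,0,1],[0.4,0,0,0,0,0,1],[0.4,0,0,0,0,0,1],[0.3,0,0,0,0,0,1],[0.2,0,0,0,0,0,1],[0,0,0,0,0,0,1]]

```text
clock: 3.53
tool_pos: [0.5038, -0.0122, 0.1382]
orientation: [[0.485, 0.023, 0.874], [-0.009, 1.0, -0.022], [-0.874, 0.003, 0.485]]
wrist_force: [-0.6, -0.1, 0.5]
width: 0.0852
```

```bash
python3 - <<'E'
from h import *
R1=np.c_[-Rb[:,2],Rb[:,1],Rb[:,0]]
plan(B2W([-43,0,81]),R1,8); st()
E
```

```text
rows x8: [ 0.02 -0.   -0.03] [ 0.005  0.008 -0.007] | dist mm 3.0 turn 0.6
t3.53 q [ 31.3   6.5 -38.3 134.5  32.8  13.6 -37.4] pos [ 0.5038 -0.0122  0.1382] bay [-40.5   0.1  82.7] w85.2 F [-0.6 -0.1  0.5] M [ 0.01  0.49 -0.01]
R in bay [[0.006, -0.005, 1.0], [0.006, 1.0, 0.005], [-1.0, 0.006, 0.006]]
```

carry_out:
  commands:
    - [[0.15,0,-0.12,0,0,0,1],[0.15,0,-0.12,0,0,0,0.2],[0,0,0,0,0,0,-0.3],[0,0,0,0,0,0,-0.6],[0,0,0,0,0,0,-1],[0,0,0,0,0,0,-1],[0,0,0,0,0,0,-1],[0,0,0,0,0,0,-1]]
  grip_force: 40

```text
clock: 4.2
tool_pos: [0.5008, -0.013, 0.135]
orientation: [[0.483, 0.026, 0.875], [-0.013, 1.0, -0.023], [-0.876, 0.0, 0.483]]
wrist_force: [4.0, -0.1, -3.6]
width: 0.0233
```

```bash
python3 - <<'E'
from h import *
st()
E
```

```text
t4.20 q [ 32.8   6.8 -40.  134.8  35.6  13.6 -40.2] pos [ 0.5008 -0.013   0.135 ] bay [-44.7  -0.9  81.4] w23.3 F [ 4.  -0.1 -3.6] M [ 0.04  0.33 -0.15]
R in bay [[0.004, -0.003, 1.0], [0.002, 1.0, 0.003], [-1.0, 0.002, 0.004]]
```

```bash
cat >> h.py <<'E'
def hoodturn(dth,n):
    s=bot.get_state(); H=B2W([58,0,4]); Q=Ro.from_rotvec(Rb[:,1]*np.radians(dth)).as_matrix()
    plan(H+Q@(s["tool_pos"]-H),Q@s["orientation"],n)
E
python3 -c "
from h import *
hoodturn(24,8)"
```

```text
rows x8: [-0.53 -0.    0.42] [0.001 0.5   0.002] | dist mm 53.0 turn 24.0
```

carry_out:
  commands:
    - [[-0.53,0,0.42,0,0.5,0,-1],[-0.53,0,0.42,0,0.5,0,-1],[-0.53,0,0.42,0,0.5,0,-1],[-0.53,0,0.42,0,0.5,0,-1],[-0.53,0,0.42,0,0.5,0,-1],[-0.53,0,0.42,0,0.5,0,-1],[-0.53,0,0.42,0,0.5,0,-1],[-0.53,0,0.42,0,0.5,0,-1]]

```text
clock: 4.87
tool_pos: [0.5198, -0.0138, 0.1855]
orientation: [[0.07, 0.025, 0.997], [0.007, 1.0, -0.026], [-0.998, 0.009, 0.07]]
wrist_force: [2.1, 1.0, -3.7]
width: 0.0232
```

```bash
python3 - <<'E'
from h import *
st();hoodturn(30,8)
im,d=imaging.snapshot("scene"); crop(im,220,160,380,310,4,"pics/s5.png")
E
```

```text
t4.87 q [ 38.4  16.2 -48.2 112.2  15.1  53.8 -18.4] pos [ 0.5198 -0.0138  0.1855] bay [ -3.8  -1.  116.5] w23.2 F [ 2.1  1.  -3.7] M [-0.07 -0.11 -0.15]
R in bay [[-0.417, 0.0, 0.909], [0.009, 1.0, 0.004], [-0.909, 0.01, -0.417]]
rows x8: [-0.66  0.    0.52] [0.006 0.625 0.002] | dist mm 66.0 turn 30.0
```

View pics/s5.png

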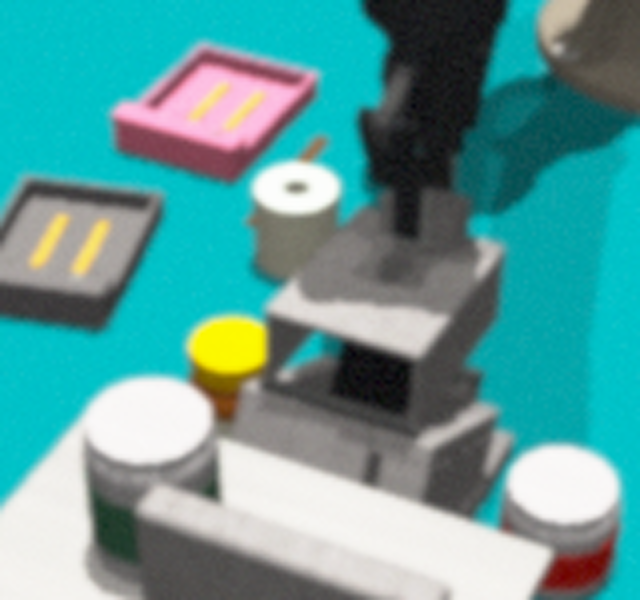

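Hood is lifting (front edge clearly up, pack visible beneath). Continue.

carry_out:
  commands:
    - [[-0.66,0,0.52,0,0.62,0,-1],[-0.66,0,0.52,0,0.62,0,-1],[-0.66,0,0.52,0,0.62,0,-1],[-0.66,0,0.52,0,0.62,0,-1],[-0.66,0,0.52,0,0.62,0,-1],[-0.66,0,0.52,0,0.62,0,-1],[-0.66,0,0.52,0,0.62,0,-1],[-0.66,0,0.52,0,0.62,0,-1]]

```text
clock: 5.58
tool_pos: [0.5697, -0.0152, 0.2299]
orientation: [[-0.452, 0.029, 0.892], [0.023, 1.0, -0.021], [-0.892, 0.011, -0.452]]
wrist_force: [-1.7, 0.3, -0.4]
width: 0.0229
```

```bash
python3 - <<'E'
from h import *
st();hoodturn(24,8)
E
```

```text
t5.58 q [ 25.8  37.2 -43.3  81.4  15.8  96.5 -20.3] pos [ 0.5697 -0.0152  0.2299] bay [ 61.3  -0.9 131.7] w22.9 F [-1.7  0.3 -0.4] M [-0.12 -0.21 -0.3 ]
R in bay [[-0.825, 0.004, 0.566], [0.009, 1.0, 0.006], [-0.566, 0.01, -0.825]]
rows x8: [-0.53  0.    0.41] [0.005 0.5   0.003] | dist mm 53.0 turn 24.0
```

carry_out:
  commands:
    - [[0,0,0,0,0,0,0],[0,0,0,0,0,0,0.5],[0,0,0,0,0,0,0.5],[-0.5,0,0,0,0,0,0.5],[-1.5,0,0,0,0,0,0.5],[-1.5,0,0,0,0,0,0.5],[-1.5,0,0,0,0,0,0.5],[-1,0,0,0,0,0,0.5]]

```text
clock: 6.25
tool_pos: [0.5975, -0.0175, 0.2825]
orientation: [[-0.45, 0.029, 0.893], [0.023, 1.0, -0.021], [-0.893, 0.012, -0.45]]
wrist_force: [0.2, 1.0, 0.0]
width: 0.0637
```

```bash
python3 - <<'E'
from h import *
st()
im,d=imaging.snapshot("scene"); crop(im,200,100,400,310,2.8,"pics/s6.png")
a=-0.3; R=BRs@Ry(a); R2=np.c_[-R[:,2],-R[:,0],R[:,1]]   # tool z=+y
print(np.linalg.det(R2)); S=lambda x,y,z:BO+BRs@np.array([x,y,z])/1000
plan(S(-110,0,330),R2,16); 
R3=np.c_[-R[:,2],R[:,0],-R[:,1]]; plan(S(-110,0,330),R3,16)
E
```

```text
t6.25 q [ 24.   37.7 -43.1  73.3  15.8 103.5 -19.6] pos [ 0.5975 -0.0175  0.2825] bay [111.   -2.4 164.4] w63.7 F [0.2 1.  0. ] M [ 0.04 -0.49  0.03]
R in bay [[-0.823, 0.005, 0.568], [0.01, 1.0, 0.006], [-0.568, 0.011, -0.823]]
1.0
rows x16: [-0.2   0.63 -0.71] [-0.887 -0.351 -0.362] | dist mm 137.0 turn 97.9
rows x16: [-0.2  -0.6  -0.73] [ 0.888 -0.362  0.351] | dist mm 137.0 turn 98.1
```

View pics/s6.png

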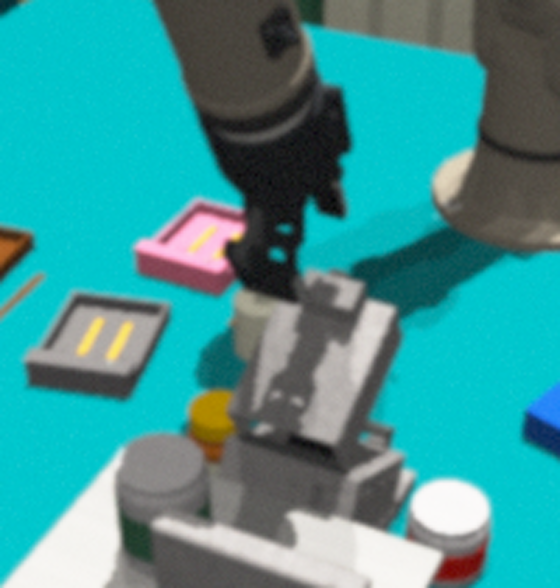

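carry_out:
  commands:
    - [[-1.8,0,-0.9,0,0,0,0],[-1.8,0,-0.9,0,0,0,-0.5],[-0.2,0.6,-1.2,-0.9,-0.35,-0.36,-1],[-0.2,0.6,-1.0,-0.9,-0.35,-0.36,-1],[-0.2,0.6,-0.8,-0.9,-0.35,-0.36,-1],[-0.2,0.6,-0.7,-0.9,-0.35,-0.36,-1],[-0.2,0.6,-0.7,-0.9,-0.35,-0.36,-1],[-0.2,0.6,-0.7,-0.9,-0.35,-0.36,-1]]

```text
clock: 6.97
tool_pos: [0.5484, 0.0063, 0.3543]
orientation: [[-0.175, -0.565, 0.806], [-0.139, 0.825, 0.548], [-0.975, -0.016, -0.223]]
wrist_force: [-0.3, -0.7, 0.7]
width: -0.0003
```

```bash
cat >>h.py <<'E'
def Rt(a,sgn=1):
    R=BRs@Ry(-a); return np.c_[-R[:,2],-sgn*R[:,0],sgn*R[:,1]]
S=lambda x,y,z:BO+BRs@np.array([x,y,z])/1000
E
python3 - <<'E'
from h import *
st()
plan(S(-120,0,280),Rt(.3),8); plan(S(-120,0,280),Rt(.3),12)
E
```

```text
t6.97 q [ 31.6  22.1 -54.7  85.9  21.4  93.8  10.3] pos [0.5484 0.0063 0.3543] bay [101.8  19.9 251.3] w-0.3 F [-0.3 -0.7  0.7] M [ 0.13 -0.15 -0.03]
R in bay [[-0.617, -0.525, 0.586], [-0.145, 0.808, 0.572], [-0.773, 0.268, -0.574]]
rows x8: [ 0.9   0.96 -0.74] [-1.075 -0.425 -0.438] | dist mm 117.0 turn 59.3
rows x12: [ 0.59  0.66 -0.48] [-0.717 -0.283 -0.292] | dist mm 117.0 turn 59.3
```

carry_out:
  commands:
    - [[-0.2,0.8,-0.9,-0.95,-0.4,-0.4,-1],[-0.2,0.8,-0.9,-0.95,-0.4,-0.4,-1],[-0.2,0.8,-0.9,-0.95,-0.4,-0.4,-1],[0,0.9,-0.8,-0.95,-0.4,-0.4,-1],[0,0.9,-0.6,-0.95,-0.4,-0.4,-1],[0,0.9,-0.6,-0.9,-0.3,-0.3,-1],[0,0.9,-0.6,-0.9,-0.3,-0.3,-1],[0,0.9,-0.6,-0.9,-0.3,-0.3,-1]]

```text
clock: 7.63
tool_pos: [0.4563, 0.0046, 0.3569]
orientation: [[0.237, -0.961, 0.145], [-0.064, 0.133, 0.989], [-0.969, -0.243, -0.03]]
wrist_force: [-0.8, -0.0, -0.8]
width: -0.0002
```

```bash
python3 - <<'E'
from h import *
st()
plan(S(-115,0,170),Rt(.3),8); plan(S(-115,0,280),Rt(.3),8)
im,d=imaging.snapshot("scene"); crop(im,200,100,400,310,2.8,"pics/s7.png")
E
```

```text
t7.63 q [ 52.7 -12.8 -52.1 111.7  -7.3  62.6  84.5] pos [0.4563 0.0046 0.3569] bay [ 22.2  15.5 297.7] w-0.2 F [-0.8 -0.  -0.8] M [ 0.08  0.26 -0.02]
R in bay [[-0.255, -0.963, 0.087], [-0.056, 0.104, 0.993], [-0.965, 0.249, -0.081]]
rows x8: [ 2.29  0.51 -0.15] [-0.123 -0.071 -0.066] | dist mm 187.0 turn 7.5
rows x8: [ 0.96  0.15 -0.17] [-0.123 -0.071 -0.066] | dist mm 78.0 turn 7.5
```

View pics/s7.png

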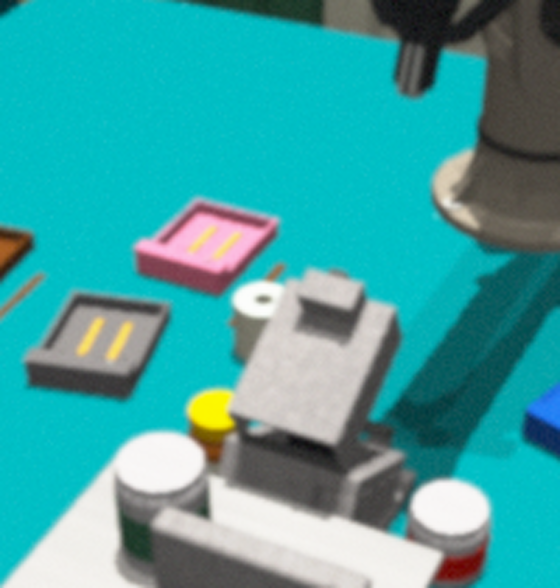

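carry_out:
  commands:
    - [[2.3,0.4,-0.2,-0.12,-0.07,-0.06,-1],[2.3,0.4,-0.2,-0.12,-0.07,-0.06,-1],[2.3,0.4,-0.2,-0.12,-0.07,-0.06,-1],[2.3,0.4,-0.2,-0.12,-0.07,-0.06,-1],[2.3,0.5,-0.2,-0.12,-0.07,-0.06,-1],[2.3,0.5,-0.2,-0.12,-0.07,-0.06,-1],[2.3,0.5,-0.2,-0.12,-0.07,-0.06,-1],[2.0,0.5,0,-0.12,-0.07,-0.06,-1]]

```text
clock: 8.35
tool_pos: [0.4657, -0.0195, 0.1705]
orientation: [[0.306, -0.951, 0.04], [-0.029, 0.032, 0.999], [-0.952, -0.307, -0.018]]
wrist_force: [0.2, -1.3, -0.1]
width: 0.0003
```

```bash
python3 - <<'E'
from h import *
st()
plan(S(-87,0,173),Rt(.3),4); 
im,d=imaging.snapshot("scene"); crop(im,200,100,400,310,2.8,"pics/s8.png")
im,d=imaging.snapshot("top"); crop(im,255,130,385,300,3.5,"pics/t8.png")
E
```

```text
t8.35 q [ 52.5   3.  -58.2 128.9  10.9  32.4  74.3] pos [ 0.4657 -0.0195  0.1705] bay [-58.3  -8.4 129.2] w0.3 F [ 0.2 -1.3 -0.1] M [-0.    0.35 -0.05]
R in bay [[-0.187, -0.982, -0.0], [-0.02, 0.004, 1.0], [-0.982, 0.187, -0.021]]
rows x4: [ 0.13 -0.64  0.21] [-0.009 -0.048  0.028] | dist mm 27.0 turn 1.4
```

View pics/s8.png

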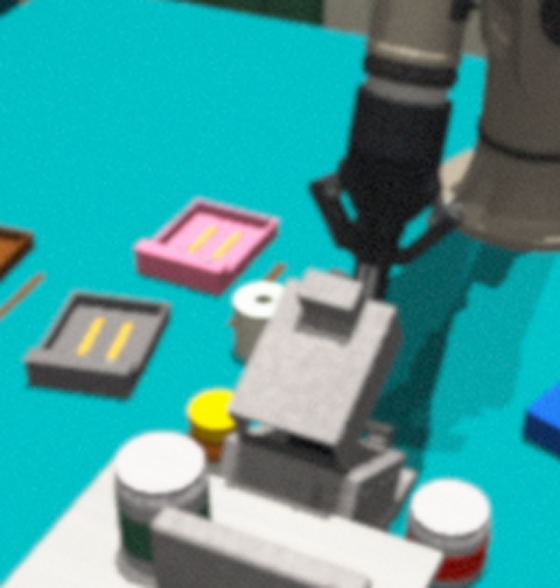

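View pics/t8.png

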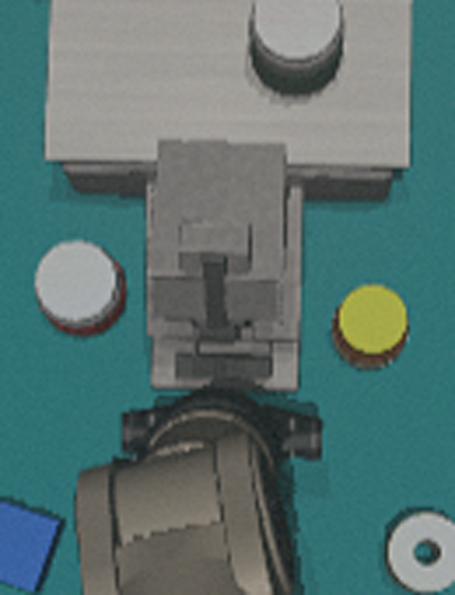

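carry_out:
  commands:
    - [[0.15,-0.7,0.2,0,0,0,-1],[0.15,-0.7,0.2,0,0,0,-1],[0.15,-0.7,0.2,0,0,0,-1],[0.1,-0.6,0.2,0,0,0,-1],[-0.5,-0.6,0,0,0,0,-1],[-0.6,-0.7,0,0,0,0,-1],[-0.6,-0.7,0,0,0,0,-1],[-0.6,-0.7,0,0,0,0,-1]]

```text
clock: 9.12
tool_pos: [0.5105, -0.0114, 0.2071]
orientation: [[0.295, -0.954, 0.043], [-0.032, 0.036, 0.999], [-0.955, -0.296, -0.02]]
wrist_force: [-0.4, 0.7, -0.4]
width: -0.0002
```

```bash
cat >>h.py <<'E'
def sc():
    s=bot.get_state(); print("scale TCP",((s["tool_pos"]-BO)@BRs*1000).round(1))
E
python3 - <<'E'
from h import *
st();sc()
im,d=imaging.snapshot("scene"); crop(im,200,100,400,310,2.8,"pics/s9.png")
E
```

```text
t9.12 q [ 49.9   6.2 -58.1 121.   14.5  39.6  70.5] pos [ 0.5105 -0.0114  0.2071] bay [ -1.7   1.1 140. ] w-0.2 F [-0.4  0.7 -0.4] M [0.04 0.49 0.03]
R in bay [[-0.198, -0.98, 0.002], [-0.023, 0.007, 1.0], [-0.98, 0.198, -0.024]]
scale TCP [-68.6   1.1 207.1]
```

View pics/s9.png

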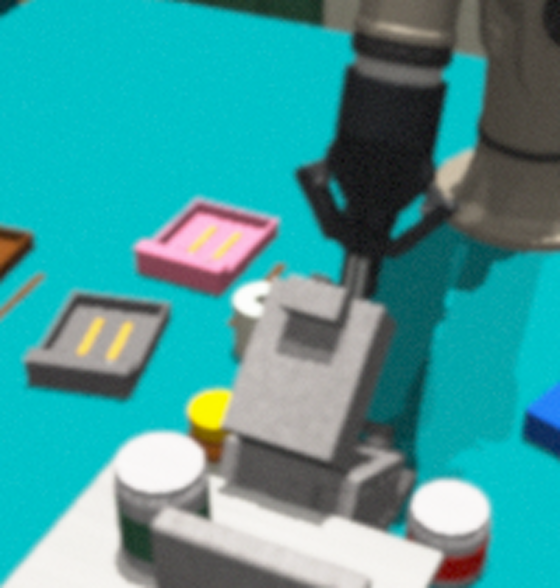

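carry_out:
  commands:
    - [[0,1.2,0,0,0,0,-1],[0.5,1.2,0,0,0,0,-1],[1.2,0.3,0,0,0,0,-1],[1.2,0.2,0,0,0,0,-1],[1.0,0,0,0,0,0,-1],[0,-0.5,0,0,0,0,-1],[0,-0.7,0,0,0,0,-1],[0,-0.7,0,0,0,0,-1]]

```text
clock: 9.83
tool_pos: [0.5239, -0.0127, 0.1779]
orientation: [[0.319, -0.947, 0.046], [-0.035, 0.037, 0.999], [-0.947, -0.321, -0.022]]
wrist_force: [-0.9, -0.1, 0.1]
width: 0.0002
```

```bash

python3 - <<'E'
from h import *
st();sc()
im,d=imaging.snapshot("scene"); crop(im,200,100,400,310,2.8,"pics/s10.png")
C=cloud("scene",d); q=(C-BO)@BRs*1000
m=(abs(q[...,1])<40)&(q[...,0]>-60)&(q[...,0]<90)&(q[...,2]>140)&(q[...,2]<290)
# hood top plate: fit plane
P=q[m&(abs(q[...,1])<38)]; print(len(P))
E
```

```text
t9.83 q [ 46.1  10.4 -55.9 122.4  23.1  35.4  62.5] pos [ 0.5239 -0.0127  0.1779] bay [ -3.8   0.2 108. ] w0.2 F [-0.9 -0.1  0.1] M [ 0.04  0.5  -0.01]
R in bay [[-0.173, -0.985, 0.004], [-0.026, 0.009, 1.0], [-0.985, 0.173, -0.027]]
scale TCP [-55.1   0.2 177.9]
2681
```

View pics/s10.png

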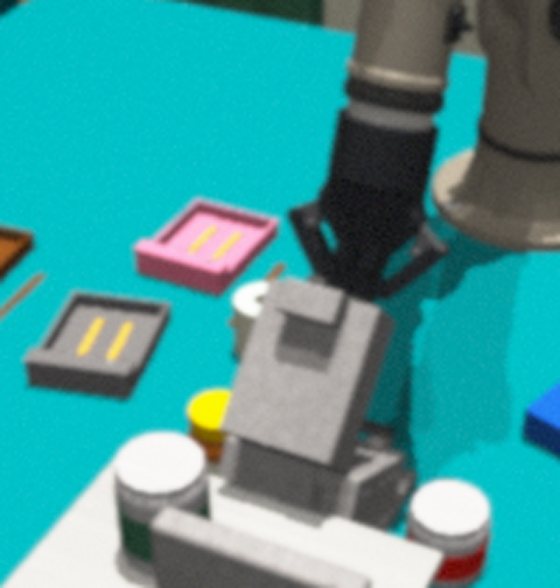

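carry_out:
  commands:
    - [[-0.5,-0.7,0,0,0,0,-1],[-0.6,-0.7,0,0,0,0,-1],[-0.6,-0.7,0,0,0,0,-1],[-0.5,-0.7,0,0,0,0,-1],[-0.2,-0.7,0,0,0,0,-1],[-0.2,-0.7,0,0,0,0,-1],[-0.2,-0.7,0,0,0,0,-1],[-0.2,-0.7,0,0,0,0,-1]]

```text
clock: 10.55
tool_pos: [0.5741, -0.0141, 0.2329]
orientation: [[0.324, -0.945, 0.048], [-0.036, 0.039, 0.999], [-0.945, -0.326, -0.022]]
wrist_force: [-0.5, 0.2, -0.6]
width: 0.0001
```

```bash

python3 - <<'E'
from h import *
st();sc()
im,d=imaging.snapshot("scene"); crop(im,200,100,400,310,2.8,"pics/s11.png")
E
```

```text
t10.55 q [ 45.7  12.  -56.4 113.2  21.8  43.4  65.2] pos [ 0.5741 -0.0141  0.2329] bay [ 66.6   0.2 132.1] w0.1 F [-0.5  0.2 -0.6] M [0.07 0.49 0.01]
R in bay [[-0.168, -0.986, 0.006], [-0.026, 0.01, 1.0], [-0.985, 0.168, -0.028]]
scale TCP [-4.900e+00  2.000e-01  2.329e+02]
```

View pics/s11.png

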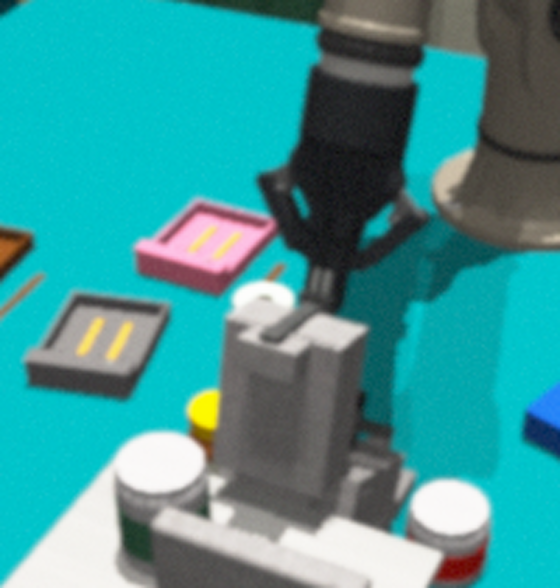

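carry_out:
  commands:
    - [[0.1,-0.6,0,0,0,0,-1],[0.1,-0.6,0,0,0,0,-1],[0.15,-0.6,0,0,0,0,-1],[0.2,-0.6,0,0,0,0,-1],[0.2,-0.6,0,0,0,0,-1],[0.2,-0.5,0,0,0,0,-1],[0.1,-0.3,0,0,0,0,-1],[0,0,0,0,0,0,-1]]

```text
clock: 11.27
tool_pos: [0.5878, -0.0146, 0.2161]
orientation: [[0.25, -0.967, 0.05], [-0.044, 0.04, 0.998], [-0.967, -0.252, -0.033]]
wrist_force: [-0.8, 0.4, 2.1]
width: -0.0
```

```bash

python3 - <<'E'
from h import *
st();sc()
im,d=imaging.snapshot("scene"); crop(im,200,100,400,310,2.8,"pics/s12.png")
E
```

```text
t11.27 q [ 41.3  17.4 -54.3 109.3  25.7  48.8  62.2] pos [ 0.5878 -0.0146  0.2161] bay [7.050e+01 1.000e-01 1.108e+02] w-0.0 F [-0.8  0.4  2.1] M [0.19 0.27 0.06]
R in bay [[-0.243, -0.97, 0.002], [-0.037, 0.011, 0.999], [-0.969, 0.243, -0.038]]
scale TCP [8.800e+00 1.000e-01 2.161e+02]
```

View pics/s12.png

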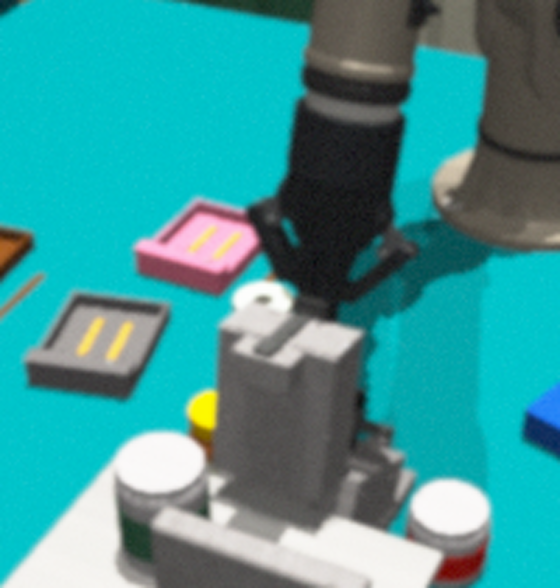

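```bash
cat >>h.py <<'E'
def hoodang(d):
    C=cloud("scene",d); q=(C-BO)@BRs*1000
    m=(abs(q[...,1])<36)&(q[...,0]>20)&(q[...,0]<115)&(q[...,2]>140)&(q[...,2]<215)
    P=q[m]; 
    A=np.c_[P[:,1:],np.ones(len(P))]
    keep=np.ones(len(P),bool)
    for _ in range(6):
        c=np.linalg.lstsq(A[keep],P[keep,0],rcond=None)[0]; r=P[:,0]-A@c; keep=abs(r)<4
    n=np.array([1,0,-c[1]]); a=np.degrees(np.arctan2(n[2],n[0])); print("hood theta deg",118.6-a,"rad",np.radians(118.6-a),len(P),keep.sum(), c)
E
python3 - <<'E'
from h import *
im,d=imaging.snapshot("scene"); hoodang(d)
E
```

```text
hood theta deg 108.91543708887048 rad 1.9009329834495376 994 994 [-1.17060518e-03 -1.70655843e-01  1.15364025e+02]
```

```bash

python3 - <<'E'
from h import *
plan(B2W([0,0,125]),Rt(.5),8)
E
```

```text
rows x8: [-0.05  0.91 -0.01] [-0.008 -0.045 -0.291] | dist mm 72.0 turn 14.2
```

carry_out:
  commands:
    - [[-0.1,0.9,0,0,0,0,-1],[-0.2,0.9,0,0,0,-0.1,-1],[-0.1,0.9,0,0,-0.05,-0.35,-0.5],[0,0.9,0,0,-0.05,-0.35,0],[0,0.9,0,0,-0.05,-0.4,0.5],[0,0.9,0,0,-0.05,-0.4,1],[0,0.9,0,0,-0.05,-0.4,1],[0,0.9,0,0,-0.05,-0.4,1]]

```text
clock: 12.03
tool_pos: [0.5239, -0.0104, 0.2001]
orientation: [[0.511, -0.859, 0.036], [-0.017, 0.032, 0.999], [-0.859, -0.511, 0.001]]
wrist_force: [0.9, -0.5, -0.3]
width: 0.0723
```

```bash

python3 - <<'E'
from h import *
st();plan(B2W([0,0,125]),Rt(.5),8);plan(B2W([0,0,75]),Rt(.5),8)
im,d=imaging.snapshot("scene"); crop(im,200,100,400,310,2.8,"pics/s13.png"); hoodang(d)
im,d=imaging.snapshot("top"); crop(im,255,130,385,300,3.5,"pics/t13.png")
E
```

```text
t12.03 q [ 52.4   1.8 -58.4 129.5  16.2  19.7  68.5] pos [ 0.5239 -0.0104  0.2001] bay [  6.7   2.4 127.5] w72.3 F [ 0.9 -0.5 -0.3] M [0.02 0.54 0.01]
R in bay [[0.037, -0.999, 0.006], [-0.002, 0.006, 1.0], [-0.999, -0.037, -0.002]]
rows x8: [ 0.03  0.08 -0.03] [-0.008 -0.002  0.044] | dist mm 7.0 turn 2.1
rows x8: [ 0.65  0.1  -0.03] [-0.008 -0.002  0.044] | dist mm 52.0 turn 2.1
hood theta deg 108.8123774391177 rad 1.8991342532353994 987 985 [ 2.30197828e-03 -1.72507529e-01  1.15577113e+02]
```

View pics/s13.png

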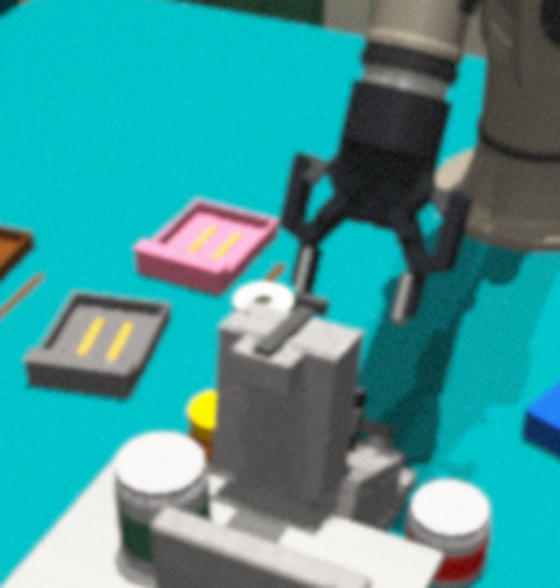

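View pics/t13.png

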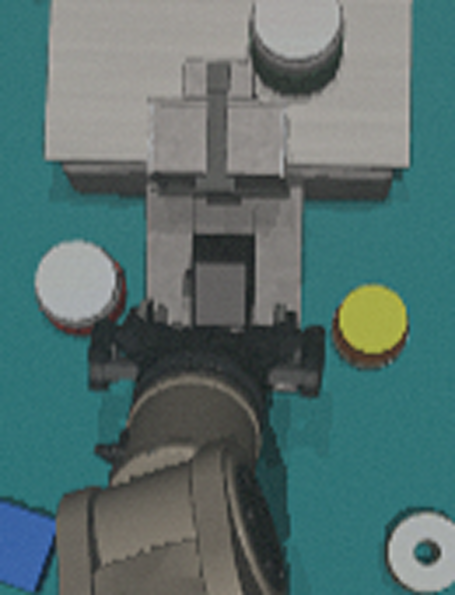

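carry_out:
  commands:
    - [[0.6,0.2,-0.1,0,0,0.1,1],[0.6,0.2,-0.1,0,0,0.1,1],[0.6,0.2,0,0,0,0.1,1],[0.6,0.1,0,0,0,0,1],[0.7,0,0,0,0,0,1],[0.7,0,0,0,0,0,1],[0.7,0,0,0,0,0,1],[0.7,0,0,0,0,0,1]]

```text
clock: 12.8
tool_pos: [0.5518, -0.0162, 0.1558]
orientation: [[0.489, -0.871, 0.043], [-0.025, 0.035, 0.999], [-0.872, -0.489, -0.004]]
wrist_force: [0.9, -0.2, 0.6]
width: 0.0855
```

```bash

python3 - <<'E'
from h import *
st();plan(B2W([0,0,34]),Rt(.5),8)
t=imaging.snapshot("top")[0]; crop(t,255,130,385,300,3.5,"pics/t14.png")
print(proj("top",[B2W(p) for p in [(25,20,45),(25,-20,45),(-25,20,45),(-25,-20,45)]]))
E
```

```text
t12.80 q [ 40.3  11.3 -49.  128.   41.1  19.7  45.7] pos [ 0.5518 -0.0162  0.1558] bay [10.1 -2.5 75.1] w85.5 F [ 0.9 -0.2  0.6] M [-0.05  0.51 -0.03]
R in bay [[0.011, -1.0, 0.009], [-0.01, 0.009, 1.0], [-1.0, -0.011, -0.01]]
rows x8: [0.51 0.13 0.03] [-0.011 -0.012  0.013] | dist mm 42.0 turn 1.0
[[309.17856381 200.84882024]
 [326.06265872 201.20797486]
 [309.18468393 220.89694364]
 [325.81401696 221.26505376]]
```

View pics/t14.png

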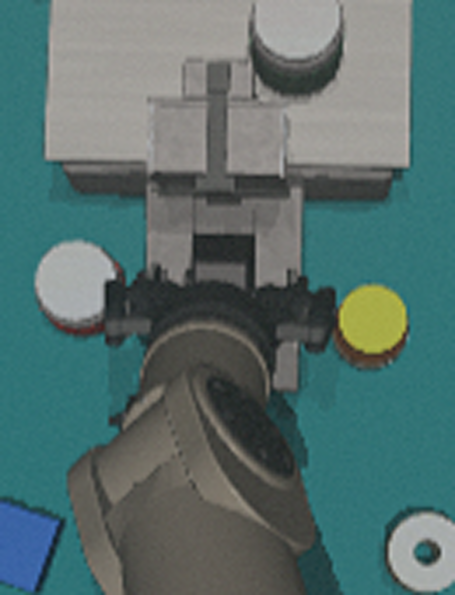

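```bash

python3 - <<'E'
from h import *
t,d=imaging.snapshot("top"); C=cloud("top",d); b=(C-bo)@Rb*1000
for v in range(186,216,2): print(v,[tuple(b[v,u].round(0).astype(int)) for u in (312,318,324)], t[v,318])
E
```

```text
186 [(np.int64(50), np.int64(16), np.int64(1)), (np.int64(51), np.int64(1), np.int64(5)), (np.int64(52), np.int64(-13), np.int64(6))] [55 57 57]
188 [(np.int64(45), np.int64(16), np.int64(3)), (np.int64(46), np.int64(1), np.int64(2)), (np.int64(46), np.int64(-13), np.int64(2))] [83 83 83]
190 [(np.int64(40), np.int64(16), np.int64(0)), (np.int64(41), np.int64(1), np.int64(3)), (np.int64(41), np.int64(-13), np.int64(1))] [108 106 103]
192 [(np.int64(35), np.int64(16), np.int64(0)), (np.int64(35), np.int64(1), np.int64(1)), (np.int64(36), np.int64(-13), np.int64(4))] [105 101 101]
194 [(np.int64(31), np.int64(16), np.int64(4)), (np.int64(31), np.int64(1), np.int64(4)), (np.int64(30), np.int64(-13), np.int64(0))] [111 111 107]
196 [(np.int64(25), np.int64(16), np.int64(2)), (np.int64(25), np.int64(1), np.int64(2)), (np.int64(26), np.int64(-14), np.int64(2))] [101 102  97]
198 [(np.int64(22), np.int64(16), np.int64(9)), (np.int64(21), np.int64(1), np.int64(4)), (np.int64(22), np.int64(-14), np.int64(6))] [38 43 41]
200 [(np.int64(21), np.int64(15), np.int64(24)), (np.int64(21), np.int64(
[... 417 characters left out ...]
)), (np.int64(13), np.int64(-1), np.int64(47)), (np.int64(15), np.int64(-15), np.int64(50))] [96 96 94]
208 [(np.int64(8), np.int64(13), np.int64(48)), (np.int64(9), np.int64(-1), np.int64(49)), (np.int64(11), np.int64(-16), np.int64(56))] [100  99  99]
210 [(np.int64(5), np.int64(13), np.int64(52)), (np.int64(5), np.int64(-1), np.int64(51)), (np.int64(3), np.int64(-15), np.int64(45))] [59 60 59]
212 [(np.int64(45), np.int64(4), np.int64(195)), (np.int64(45), np.int64(-8), np.int64(194)), (np.int64(-2), np.int64(-15), np.int64(45))] [43 44 43]
214 [(np.int64(45), np.int64(3), np.int64(208)), (np.int64(45), np.int64(-9), np.int64(208)), (np.int64(41), np.int64(-21), np.int64(196))] [43 47 47]
```

carry_out:
  commands:
    - [[0.2,0.4,0,0,0,0,1],[0.2,0.4,0.1,0,0,0,1],[0.4,0.3,0.1,0,0,0,1],[0.6,0.1,0,0,0,0,1],[0.6,0,0,0,0,0,1],[0.6,0,0,0,0,0,1],[0.6,0,0,0,0,0,1],[0.3,0,0,0,0,0,1]]

```text
clock: 13.57
tool_pos: [0.5626, -0.0148, 0.1224]
orientation: [[0.495, -0.868, 0.045], [-0.026, 0.037, 0.999], [-0.869, -0.496, -0.004]]
wrist_force: [0.5, 0.4, 0.9]
width: 0.085
```

```bash

python3 - <<'E'
from h import *
st();plan(B2W([-3,0,36]),Rt(.5),4)
E
```

```text
t13.57 q [ 31.4  15.2 -40.5 128.6  56.3  16.9  30.7] pos [ 0.5626 -0.0148  0.1224] bay [ 3.6 -0.8 40.6] w85.0 F [0.5 0.4 0.9] M [ 0.01  0.57 -0.  ]
R in bay [[0.018, -1.0, 0.011], [-0.011, 0.011, 1.0], [-1.0, -0.019, -0.011]]
rows x4: [0.11 0.17 0.02] [-0.026 -0.026  0.044] | dist mm 8.0 turn 1.4
```

carry_out:
  commands:
    - [[0.1,0.3,0,0,0,0.05,1],[0.2,0.3,0.05,0,0,0.05,1],[0.2,0.1,0,0,0,0,1],[0,0,0,0,0,0,0.3],[0,0,0,0,0,0,0],[0,0,0,0,0,0,-1],[0,0,0,0,0,0,-1],[0,0,0,0,0,0,-1]]
  grip_force: 50

```text
clock: 14.23
tool_pos: [0.5593, -0.0135, 0.1155]
orientation: [[0.487, -0.872, 0.044], [-0.025, 0.037, 0.999], [-0.873, -0.488, -0.004]]
wrist_force: [-0.4, 0.5, -1.1]
width: 0.0396
```

```bash

python3 - <<'E'
from h import *
st()
im,d=imaging.snapshot("scene"); crop(im,200,100,400,310,2.8,"pics/s15.png")
E
```

```text
t14.23 q [ 30.6  15.7 -39.8 129.   57.5  16.8  29.3] pos [ 0.5593 -0.0135  0.1155] bay [-2.7  0.4 36.2] w39.6 F [-0.4  0.5 -1.1] M [ 0.04  0.72 -0.01]
R in bay [[0.01, -1.0, 0.011], [-0.01, 0.01, 1.0], [-1.0, -0.01, -0.01]]
```

View pics/s15.png

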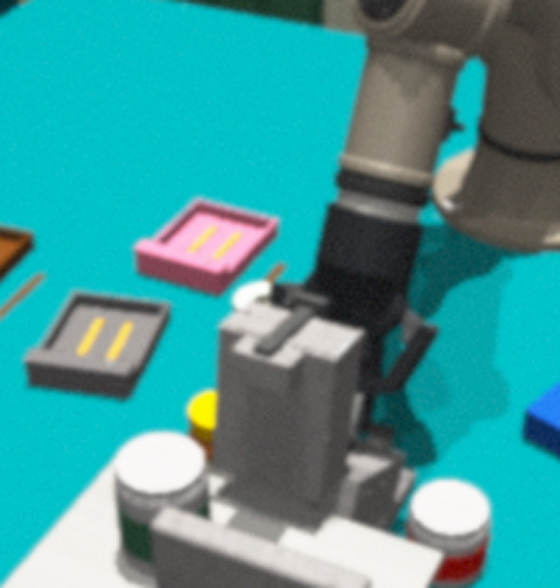

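carry_out:
  commands:
    - [[-0.4,0,0,0,0,0,-1],[-0.4,0,0,0,0,0,-1],[-0.4,0,0,0,0,0,-1],[-0.4,0,0,0,0,0,-1],[-0.4,0,0,0,0,0,-1],[-0.4,0,0,0,0,0,-1],[-0.4,0,0,0,0,0,-1],[-0.4,0,0,0,0,0,-1]]
  grip_force: 60

```text
clock: 14.95
tool_pos: [0.5438, -0.0132, 0.1434]
orientation: [[0.487, -0.873, 0.043], [-0.023, 0.036, 0.999], [-0.873, -0.487, -0.002]]
wrist_force: [1.3, -0.1, -3.5]
width: 0.0394
```

```bash

python3 - <<'E'
from h import *
st();plan(B2W([-2.7,0.4,85]),Rt(.5),8)
im,d=imaging.snapshot("top"); crop(im,255,130,385,300,3.5,"pics/t16.png")
E
```

```text
t14.95 q [ 38.2  11.7 -47.2 129.5  45.   18.4  41.2] pos [ 0.5438 -0.0132  0.1434] bay [-2.9  0.2 68.1] w39.4 F [ 1.3 -0.1 -3.5] M [0.17 0.34 0.07]
R in bay [[0.009, -1.0, 0.01], [-0.008, 0.01, 1.0], [-1.0, -0.009, -0.008]]
rows x8: [-0.21 -0.    0.  ] [-0.012 -0.01   0.01 ] | dist mm 16.0 turn 0.9
```

View pics/t16.png

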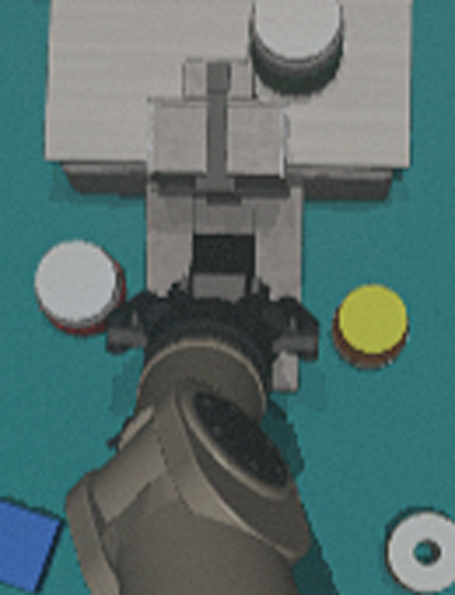

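carry_out:
  commands:
    - [[-0.5,0,0,0,0,0,-1],[-0.5,0,0,0,0,0,-1],[-0.5,0,0,0,0,0,-1],[-0.5,0,0,0,0,0,-1],[-0.6,0,0,0,0,0,-1],[-0.7,0,0,0,0,0,-1],[-0.8,0,0,0,0,0,-1],[-0.8,0,0,0,0,0,-1]]

```text
clock: 15.67
tool_pos: [0.5122, -0.0147, 0.1809]
orientation: [[0.47, -0.881, 0.047], [-0.027, 0.039, 0.999], [-0.882, -0.471, -0.005]]
wrist_force: [0.1, 0.2, -1.6]
width: 0.0392
```

```bash

python3 - <<'E'
from h import *
st()
im,d=imaging.snapshot("scene"); crop(im,200,100,400,310,2.8,"pics/s17.png");hoodang(d)
T=Rz(0.2); tr=np.array([.439,-.2985,0])
for sg in(1,-1):
  R=np.c_[[0,0,-1],-sg*T[:,0],sg*T[:,1]]; plan(tr+[0,0,.22],R,16)
E
```

```text
t15.67 q [ 51.8   3.9 -58.5 130.1  21.3  21.3  63.4] pos [ 0.5122 -0.0147  0.1809] bay [-12.6  -2.2 116.2] w39.2 F [ 0.1  0.2 -1.6] M [0.11 0.75 0.01]
R in bay [[-0.01, -1.0, 0.013], [-0.013, 0.013, 1.0], [-1.0, 0.009, -0.013]]
hood theta deg 109.2378196037364 rad 1.9065596197848076 983 979 [-2.79301102e-03 -1.64870834e-01  1.14340803e+02]
rows x16: [-0.36  0.51 -1.75] [-0.144 -0.04   0.292] | dist mm 295.0 turn 31.4
rows x16: [ 0.27 -2.46 -0.99] [1.68  0.421 0.058] | dist mm 295.0 turn 166.4
```

View pics/s17.png

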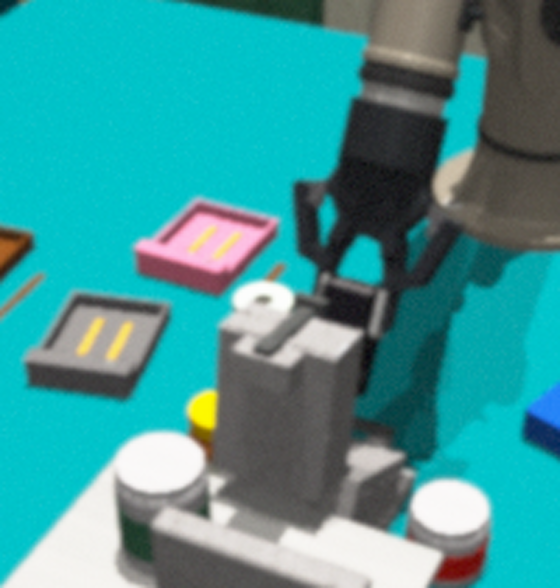

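carry_out:
  commands:
    - [[-1.0,0.5,-1.0,0,0,0.2,-1],[-0.8,0.5,-1.6,-0.15,-0.04,0.3,-1],[-0.4,0.5,-1.75,-0.15,-0.04,0.3,-1],[-0.4,0.5,-1.75,-0.15,-0.04,0.3,-1],[-0.4,0.5,-1.75,-0.15,-0.04,0.3,-1],[-0.3,0.5,-1.75,-0.15,-0.04,0.3,-1],[-0.3,0.5,-1.75,-0.15,-0.04,0.3,-1],[-0.3,0.5,-1.75,-0.15,-0.04,0.3,-1]]

```text
clock: 16.38
tool_pos: [0.4499, -0.1473, 0.1996]
orientation: [[0.222, -0.972, -0.077], [-0.003, -0.08, 0.997], [-0.975, -0.221, -0.021]]
wrist_force: [-0.0, 0.2, -1.7]
width: 0.0395
```

```bash
cat >>h.py <<'E'
TR=np.array([.439,-.2985,0]); RT=np.c_[[0,0,-1],-Rz(.2)[:,0],Rz(.2)[:,1]]
E
python3 - <<'E'
from h import *
st(); plan(TR+[0,0,.2],RT,8); plan(TR+[0,0,.2],RT,12)
E
```

```text
t16.38 q [ 67.    4.1 -53.4 122.3   0.6  42.8 108.2] pos [ 0.4499 -0.1473  0.1996] bay [ -54.8 -136.7  160.6] w39.5 F [-0.   0.2 -1.7] M [0.04 0.32 0.02]
R in bay [[-0.273, -0.956, -0.104], [0.003, -0.109, 0.994], [-0.962, 0.271, 0.033]]
rows x8: [-0.03  0.38 -1.86] [-0.143 -0.041  0.264] | dist mm 151.0 turn 14.5
rows x12: [-0.02  0.26 -1.24] [-0.095 -0.027  0.176] | dist mm 151.0 turn 14.5
```

carry_out:
  commands:
    - [[0,0.4,-1.8,-0.14,-0.04,0.26,-1],[0,0.4,-1.8,-0.14,-0.04,0.26,-1],[0,0.4,-1.8,-0.14,-0.04,0.26,-1],[0,0.4,-1.8,-0.14,-0.04,0.26,-1],[0,0.4,-1.8,-0.14,-0.04,0.26,-1],[0,0.4,-1.8,-0.14,-0.04,0.26,-1],[0,0.4,-1.8,-0.14,-0.04,0.26,-1],[0,0.4,-1.8,-0.14,-0.04,0.26,-1]]

```text
clock: 17.05
tool_pos: [0.4292, -0.3067, 0.1915]
orientation: [[-0.023, -0.981, -0.191], [-0.008, -0.191, 0.982], [-1.0, 0.024, -0.003]]
wrist_force: [0.2, -0.4, -1.7]
width: 0.0394
```

```bash
python3 - <<'E'
from h import *
st(); plan(TR+[0,0,.11],RT,8)
im,d=imaging.snapshot("scene"); crop(im,150,100,350,310,2.8,"pics/s18.png")
im,d=imaging.snapshot("top"); crop(im,340,180,480,320,4,"pics/t18.png")
E
```

```text
t17.05 q [ 68.2  19.  -45.7 107.5  16.6  61.  116.6] pos [ 0.4292 -0.3067  0.1915] bay [ -72.7 -296.5  161. ] w39.4 F [ 0.2 -0.4 -1.7] M [ 0.03 -0.13  0.01]
R in bay [[-0.5, -0.844, -0.195], [-0.008, -0.22, 0.975], [-0.866, 0.489, 0.103]]
rows x8: [ 1.02 -0.15  0.08] [-0.009 -0.003 -0.029] | dist mm 82.0 turn 1.5
```

View pics/s18.png

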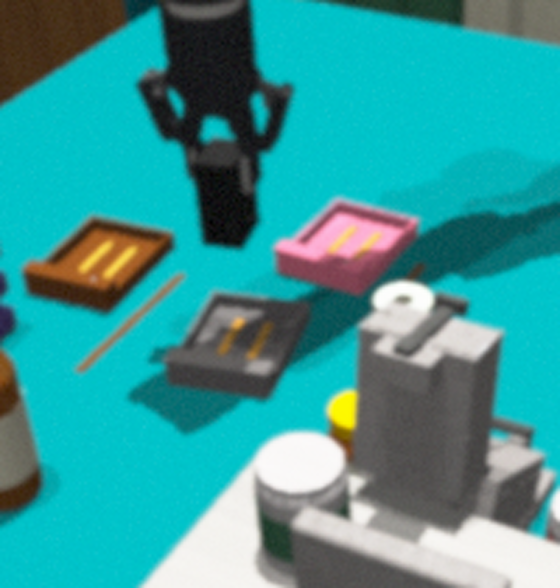

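View pics/t18.png

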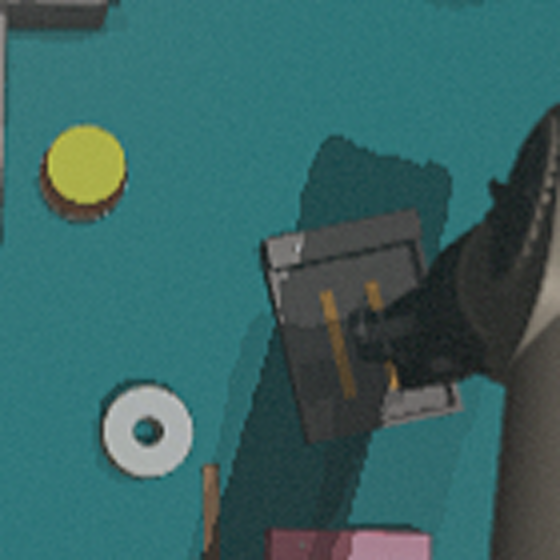

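carry_out:
  commands:
    - [[1.0,-0.2,0.1,0,0,-0.05,-1],[1.0,-0.2,0.1,0,0,-0.05,-1],[1.0,-0.2,0.1,0,0,-0.05,-1],[1.0,-0.2,0.1,0,0,-0.05,-1],[1.0,-0.2,0.1,0,0,-0.05,-1],[1.0,-0.1,0.1,0,0,0,-1],[1.0,0,0,0,0,0,-1],[0.5,0,0,0,0,0,-1]]

```text
clock: 17.82
tool_pos: [0.4368, -0.2973, 0.1054]
orientation: [[0.002, -0.983, -0.186], [-0.003, -0.186, 0.983], [-1.0, -0.001, -0.003]]
wrist_force: [0.0, 0.2, -3.1]
width: 0.0391
```

```bash
python3 - <<'E'
from h import *
st(); plan(TR+[0,0,.085],RT,4)
im,d=imaging.snapshot("scene"); crop(im,190,130,300,260,4.4,"pics/s19.png")
C=cloud("scene",d); m=(np.abs(C[...,0]-.44)<.045)&(np.abs(C[...,1]+.2985)<.04)&(im.max(2)<45)&(C[...,2]<.2)&(C[...,2]>.01)
print(m.sum(),np.percentile(C[m][:,2],[0.5,2,5,50,95]))
E
```

```text
t17.82 q [ 64.5  25.2 -43.  112.5  22.2  50.5 110.5] pos [ 0.4368 -0.2973  0.1054] bay [-107.5 -286.9   82. ] w39.1 F [ 0.   0.2 -3.1] M [-0.02  0.02  0.02]
R in bay [[-0.478, -0.858, -0.19], [-0.003, -0.215, 0.977], [-0.878, 0.467, 0.1]]
rows x4: [ 0.51 -0.05 -0.04] [-0.032 -0.007  0.003] | dist mm 20.0 turn 0.8
966 [0.03333311 0.03747493 0.0429025  0.12961038 0.19326794]
```

View pics/s19.png

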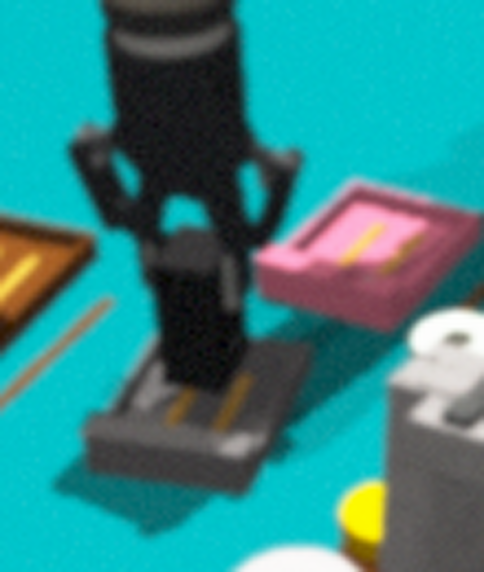

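carry_out:
  commands:
    - [[0.3,0,0,-0.05,0,0,-1],[0.3,0,0,-0.05,0,0,-1],[0.3,0,0,0,0,0,-1],[0.3,0,0,0,0,0,-1],[0.3,0,0,0,0,0,-1],[0.3,0,0,0,0,0,-1],[0.2,0,0,0,0,0,-1],[0,0,0,0,0,0,-1]]

```text
clock: 18.53
tool_pos: [0.4376, -0.298, 0.0839]
orientation: [[0.003, -0.981, -0.196], [-0.004, -0.196, 0.981], [-1.0, -0.002, -0.005]]
wrist_force: [0.2, -0.4, -2.0]
width: 0.0393
```

```bash
python3 - <<'E'
from h import *
st()
E
```

```text
t18.53 q [ 63.5  27.  -41.9 113.3  24.2  48.3 109.5] pos [ 0.4376 -0.298   0.0839] bay [-117.1 -287.6   62.7] w39.3 F [ 0.2 -0.4 -2. ] M [0.04 0.02 0.  ]
R in bay [[-0.477, -0.856, -0.2], [-0.004, -0.225, 0.974], [-0.879, 0.465, 0.104]]
```

carry_out:
  commands:
    - [[0.1,0,0,0,0,0,-1],[0.1,0,0,0,0,0,-1],[0.1,0,0,0,0,0,-1],[0.1,0,0,0,0,0,-1],[0,0,0,0,0,0,-1],[0,0,0,0,0,0,-1],[0,0,0,0,0,0,-1],[0,0,0,0,0,0,-1]]

```text
clock: 19.2
tool_pos: [0.438, -0.2984, 0.0799]
orientation: [[0.004, -0.981, -0.196], [-0.005, -0.196, 0.981], [-1.0, -0.003, -0.005]]
wrist_force: [0.7, -0.5, -2.0]
width: 0.0394
```

```bash
python3 - <<'E'
from h import *
st()
E
```

```text
t19.20 q [ 63.2  27.4 -41.7 113.4  24.6  47.8 109.2] pos [ 0.438  -0.2984  0.0799] bay [-118.7 -288.    59. ] w39.4 F [ 0.7 -0.5 -2. ] M [ 0.   -0.01 -0.02]
R in bay [[-0.476, -0.856, -0.2], [-0.005, -0.225, 0.974], [-0.88, 0.464, 0.103]]
```

Not in contact yet; 1 mm steps.

carry_out:
  commands:
    - [[0.05,0,0,0,0,0,-1],[0.05,0,0,0,0,0,-1],[0.05,0,0,0,0,0,-1],[0.05,0,0,0,0,0,-1],[0.05,0,0,0,0,0,-1],[0.05,0,0,0,0,0,-1],[0,0,0,0,0,0,-1],[0,0,0,0,0,0,-1]]

```text
clock: 19.87
tool_pos: [0.4383, -0.2984, 0.0792]
orientation: [[0.003, -0.981, -0.196], [-0.006, -0.196, 0.981], [-1.0, -0.002, -0.007]]
wrist_force: [-1.6, 0.9, 0.3]
width: 0.0393
```

```bash
python3 - <<'E'
from h import *
st()
E
```

```text
t19.87 q [ 63.1  27.5 -41.6 113.4  24.8  47.8 109. ] pos [ 0.4383 -0.2984  0.0792] bay [-118.8 -287.9   58.2] w39.3 F [-1.6  0.9  0.3] M [ 0.2   0.25 -0.01]
R in bay [[-0.477, -0.856, -0.201], [-0.006, -0.225, 0.974], [-0.879, 0.466, 0.102]]
```

carry_out:
  commands:
    - [[0.05,0,0,0,0,0,-1],[0,0,0,0,0,0,-0.05],[0,0,0,0,0,0,0],[0,0,0,0,0,0,0.15],[0,0,0,0,0,0,0.3],[0,0,0,0,0,0,0.6],[0,0,0,0,0,0,1],[0,0,0,0,0,0,1]]

```text
clock: 20.53
tool_pos: [0.4399, -0.2991, 0.0787]
orientation: [[0.007, -0.981, -0.196], [-0.008, -0.196, 0.981], [-1.0, -0.005, -0.009]]
wrist_force: [-0.8, -0.5, -0.4]
width: 0.0849
```

```bash
python3 - <<'E'
from h import *
st()
im,d=imaging.snapshot("scene"); crop(im,190,130,300,260,4.4,"pics/s20.png")
E
```

```text
t20.53 q [ 63.   27.5 -41.6 113.4  24.9  47.6 108.9] pos [ 0.4399 -0.2991  0.0787] bay [-117.6 -288.7   57.1] w84.9 F [-0.8 -0.5 -0.4] M [ 0.02 -0.03 -0.05]
R in bay [[-0.473, -0.857, -0.202], [-0.007, -0.225, 0.974], [-0.881, 0.463, 0.1]]
```

View pics/s20.png

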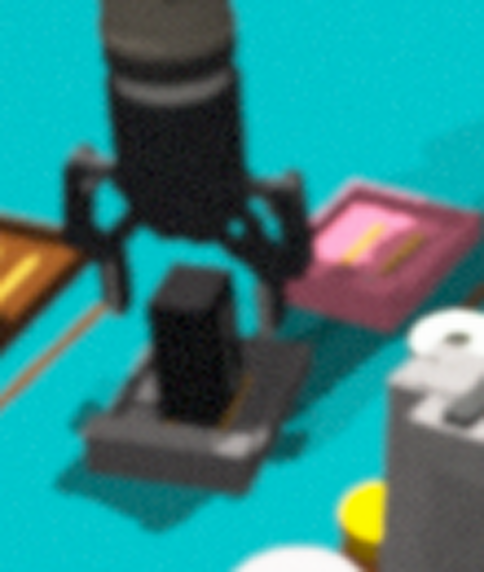

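Released, pack stands. Retreat straight up.

carry_out:
  commands:
    - [[-0.6,0,0,0,0,0,1],[-1.2,0,0,0,0,0,1],[-2,0,0,0,0,0,1],[-2.5,0,0,0,0,0,1],[-2.5,0,0,0,0,0,1],[-2.5,0,0,0,0,0,1],[-2.0,0,0,0,0,0,1],[-1,0,0,0,0,0,1]]

```text
clock: 21.25
tool_pos: [0.4382, -0.296, 0.2313]
orientation: [[0.004, -0.98, -0.199], [-0.005, -0.199, 0.98], [-1.0, -0.003, -0.006]]
wrist_force: [0.3, 0.4, 0.6]
width: 0.0852
```

carry_out:
  commands:
    - [[0,2,0,0,0,0,1],[0,2,0,0,0,0,1],[0,2,0,0,0,0,1],[0,1,0,0,0,0,1],[0,0,0,0,0,0,1],[0,0,0,0,0,0,1],[0,0,0,0,0,0,1],[0,0,0,0,0,0,1]]

```text
clock: 21.92
tool_pos: [0.3717, -0.3093, 0.2382]
orientation: [[0.014, -0.979, -0.203], [-0.013, -0.203, 0.979], [-1.0, -0.011, -0.015]]
wrist_force: [-0.5, 0.5, 0.7]
width: 0.0853
```

```bash
python3 - <<'E'
from h import *
s=st()
im,d=imaging.snapshot("scene"); cv2.imwrite("pics/s21.png",im[:,:,::-1]); hoodang(d)
im,d=imaging.snapshot("top"); crop(im,340,180,480,320,4,"pics/t21.png")
C=cloud("top",d); q=(C-TR)@Rz(.2)*1000
m=(abs(q[...,0])<58)&(abs(q[...,1])<50)&(abs(q[...,2]-88)<8); P=q[m]
print("pack top",len(P),np.percentile(P,[2,50,98],axis=0).round(1),"mid",((P.max(0)+P.min(0))/2).round(1))
c=np.linalg.lstsq(np.c_[P[:,:2],np.ones(len(P))],P[:,2],rcond=None)[0];print("slope",c[:2])
E
```

```text
t21.92 q [ 77.9   9.2 -47.4 111.1   7.9  61.8 128.9] pos [ 0.3717 -0.3093  0.2382] bay [-100.7 -300.8  229.5] w85.3 F [-0.5  0.5  0.7] M [-0.    0.02  0.  ]
R in bay [[-0.467, -0.859, -0.211], [-0.012, -0.233, 0.972], [-0.884, 0.457, 0.098]]
hood theta deg 108.81395484009944 rad 1.8991617840761552 978 976 [-9.91006907e-04 -1.72479179e-01  1.15625074e+02]
pack top 353 [[-26.7 -21.9  81.3]
 [ -3.2  -1.6  90.3]
 [ 21.2  17.1  94.4]] mid [-2.7  0.2 87.8]
slope [ 0.01435766 -0.05048384]
```

View pics/s21.png

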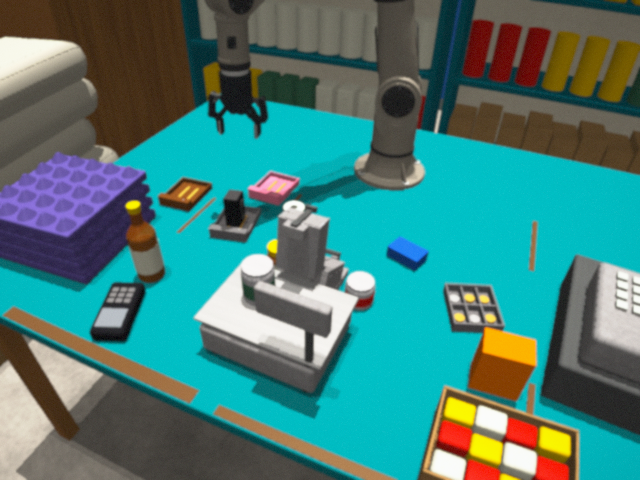

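View pics/t21.png

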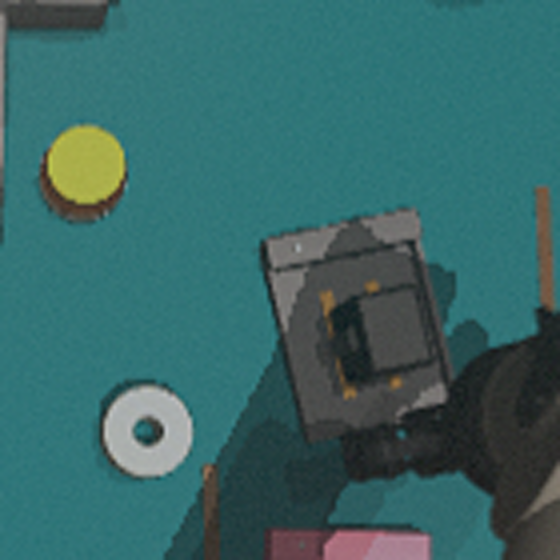

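The pack stands near the tray's centre in scene pixels (234,210) and the top crop (390,330). It is upright, its top is about 89 mm up, the hood is open at 1.90 rad, the goods stand where they were, and the arm is clear of everything.

```bash
python3 -c "
from plant import job
print(job.job_done())"
```

```text
the job is handed in; nothing more can be done
None
```

I opened the hood, pulled the pack out and stood it upright in the grey charging tray, then let go, backed away and handed the job in at about 22 s of the 72 s allowed. No verdict came back.

**What I did**
- **Hood:** I squeezed the grip to 23 mm so the button was in. I turned the hood to about 1 rad while holding it, then let go and pushed it with closed fingers to its stop.
- **Pack:** I squeezed it to 39.6 mm so its button was in and pulled it straight out along the socket. I carried it to the tray and lowered it until the wrist force showed the tray was taking its weight.

**Last checks**
- **Hood:** it measured 1.90 rad in the final picture.
- **Pack position:** its centre is about 3 mm from the tray's centre along x and under 2 mm along y. Its top is about 89 mm up, which fits standing on the tray floor.
- **Gripper and goods:** the gripper is open and clear of everything. By eye, the goods stand where they were; I did not measure them again.

**What disagreed**
- The first push met the hood's front wall too high, so I backed off and pushed again lower down.
- The last push slid off course once the hood reached its stop, with only about 2 N on the wrist.
- The pack's far face showed about 5 mm short of where my bay position put it, so I gripped 3 mm lower on the slope.
- The depth reading of the pack's top gave a tilt of about 0.05 rad, which is within camera noise and under the 0.12 limit.

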